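# Pin the pivot axle of the tilt-out bin

### The job

The bucket of the tilt-out bin is back after washing, but its pivot axle is not locked yet. Take the locking pin out of the pen block and stand it in the hole on top of the bin's bearing pedestal, where it stops on the axle; then turn the axle gently by its crank until you feel the pin drop into the hidden cross-hole and catch, never wrenching the crank against the pin. Push the pin fully home through the axle, let go of everything, and leave the other things on the table where they are.

Things in the scene. Friction and masses are not known exactly. Their poses are not given: they have to be found in the camera images.
- bin: Stainless steel tilt-out bin, fixed: 180 mm deep (x), 204 wide (y), 243 high; its bucket tilts to the front (-x) and may be ajar. Origin: centre of the housing's footprint on the table, z up. At its left (+y) the pivot axle (level, along y, 75 mm up) runs through an aluminium bearing pedestal, 50 x 50 mm, 110 mm high, centred at x -30, y 165 mm, 38 mm clear of the housing.
- bore_top (a point): Centre of the mouth of the vertical pin hole, in the pedestal's top face; axes as the bin's. The hole is 11 mm wide and 20 mm deep down to the axle's crown; below the axle it goes on (12.5 mm wide) to 80 mm below here. About 59 mm below here a spring ball sticks 2.5 mm into it: the pin's weight does not pass it, a steady push of about 10 N does.
- axle_mid (a point): Point on the axle's centre line, 35 mm below bore_top; y along the axle (shaft 30 mm diameter). One cross-hole, 12 mm wide, goes straight through the axle here, hidden in the pedestal. Once it is under the pin, the pin drops in about 40 mm by itself (10 mm short of home) and holds the axle: handle force then bears four- to fivefold on the pin, and over about 10 N at the handle is too much.
- crank: The axle (30 mm shaft) with its crank. Origin at axle_mid, y along the axle, z along the crank arm towards the handle; its lean is z against the vertical (0 upright). It turns stiffly and stays where left (1 to 2 N at the handle). The arm is clamped on at an unmarked angle, so its lean does not tell where the cross-hole points.
- crank_handle (a point): Middle of the crank's round handle (black plastic, 14 mm diameter, 50 mm long, parallel to the axle), 50 mm from the axle's centre line and 68 mm farther out (+y of the bin) than the pin hole. It starts leaning 0.7 to 1.3 rad to the bin's front (-x). The cross-hole comes under the pin as it is turned up and over to the back (+x), somewhere within 0.4 rad either side of upright.
- pin: Locking pin, 107 mm long, about 55 g: greased steel shank 10 mm diameter, 70 mm long with tapered tip (last 5 mm), above it a flat collar 24 mm diameter, 5 mm thick, and on top a round black plastic head, 18 mm diameter, 32 mm high, to hold it by. Origin at the end of the tip, z along the pin to the head. It starts upright in the pen block, tip 10 mm above the table.
- pin_collar (a point): Centre of the underside of the pin's collar, 70 mm from the tip along the pin. When the pin is fully home this face lies flat on the pedestal's top, at bore_top.
- pen_block: Dark wooden pen block fixed on the table, 150 mm (x) by 64 mm (y) by 50 mm high, origin at the centre of its underside. The pin stands loosely in a 12.5 mm hole, 40 mm deep, at x -45 mm, y 0; there are two empty holes near its middle, and a low grey pen and a wooden stop (up to 70 mm above the table) at its +x end.
- tumbler: Frosted glass tumbler, 72 mm diameter, 95 mm high, origin under its centre. To be left alone.
- case: Black plastic sunglasses case, 162 x 62 x 50 mm, origin under its centre. To be left alone.
- dish: White ceramic dish with an evil-eye bead of rings in its middle, 116 mm diameter, 20 mm high, origin under its centre. To be left alone.
- keyring: Chrome keyring with two keys, about 80 mm long and 4 mm thick, origin at the ring's centre. To be left alone.
- brush: Wooden shoe brush standing on its stiff bristles, 170 x 52 x 42 mm, origin under its centre. To be left alone.
- shoehorn: Flat steel shoehorn, 190 mm long, 36 mm wide, 6 mm thick, origin near its middle. To be left alone.

How it is judged:
On the way, in this order (a step that is already met when the one before it is completed fails the run):
1. the pin stands in the pedestal's hole, stopped on the axle (horizontal distance between pin and bore_top below 0.004 m and z of pin in the frame of bore_top between -0.028 and -0.012 m), for 0.2 s.
2. the axle has been turned and the pin's tip has dropped into the cross-hole (horizontal distance between pin and bore_top below 0.006 m and z of pin in the frame of bore_top below -0.032 m), for 0.1 s.
At the end, for the whole second after the job is handed in: The pin is through the axle and fully home: its collar within 3 mm of the pedestal's top face and within 4 mm of the hole's centre, upright within 0.08 rad (about 4.5 degrees), at rest and let go; the other things are where they were (z of pin_collar in the frame of bore_top below 0.003 m and horizontal distance between pin_collar and bore_top below 0.004 m and angle between pin's own z axis and vertical below 0.08 rad and linear speed of pin below 0.02 m/s); the robot touches nothing.
It fails at once if the crank was wrenched against the pin, or the pin rammed on the axle: more than 70 N between pin and axle (contact force between pin and crank above 70 N).
It fails at once if one of the other things was moved by more than 30 mm (distance of any of tumbler, case, dish, keyring, brush, shoehorn from where it was at the start of the episode above 0.03 m).
It also fails if it takes over 70 s, if anything falls off the work surface, if the arm or the gripper's body presses on something with over 40 N, if the wrist force passes 120 N, or if a joint passes its speed limit or range.

### The arm

A 7-joint arm with a two-finger parallel gripper is mounted at the origin on the work surface. World frame = base frame: x ahead of the robot, y to its left, z up, the work surface at z = 0. Lengths are in m, angles in rad, forces in N, time in s.
With the tool pointing down it reaches from about 0.425 to 0.875 m from the base axis. Payload 4.7 kg.
Tool frame: the origin (TCP) lies on the centre line of the jaws, within the pads' length; the fingertips stand ahead of it and the grasp point (between the pads) lies 8 mm behind it (ctrl.finger_overhang is the x of the fingertips in the tool frame, in m); x points along the fingers, z is the direction in which the jaws open and shut, and the axes are right-handed (so a half turn about x gives the same grasp; the last joint's range is limited). The gripper opens to 87 mm and grips with 3 to 60 N. Pads are 19 mm wide; open, the fingers measure 117 mm over their backs; the gripper's body (75 mm by 190 mm) begins 51 mm behind the grasp point.
Start: joints at [1.331, 0.321, -0.07, 1.45, 0.023, 1.371, -0.057], TCP at [0.163, -0.629, 0.203] pointing down, gripper open.
Joint ranges: [-2.86, 2.86], [-0.3, 2.09], [-1.38, 1.24], [0.06, 2.45], [-1.56, 4.7], [0.09, 2.05], [-2.69, 2.69]. Speed limits (rad/s): [2.57, 2.57, 3.14, 3.14, 3.14, 3.14, 3.14].

### API

Orientations are given as a rotation vector (axis times angle).
In Python, from bench import readout, viewer, job, nets, ctrl gives the robot as it stands.
- The arm moves only by the shell command python3 -m creep 'ROWS' [FORCE]. ROWS is JSON, a list of rows, each an object with "linear": the shift along the tool's x, y, z in m, a list of three; "twist": the turn, a rotation vector about the tool's x, y, z in degrees, a list of three; "fingers": the gripper's target within -1 to 1 (shut at 1, half-way at 0, fully open at -1). A call has 1 to 8 rows; each row is the pose to reach, as a shift and turn from the pose commanded when the call began, along the tool's axes at that moment; what a row does not reach only later rows make up. A row lasts 1/12 s, in which the tool goes at most 41.7 mm and 7.16 degrees, less where a joint would pass 70% of its speed; a pose out of reach is approached as far as the arm can. A call with a gripper value outside its range is refused whole. The fingers move at their own pace and stop on an object; FORCE is the grip in N (left out, the last holds). Time passes only in rows, so rows that repeat a pose let the fingers close. It gives the time, the measured TCP pose, the force and the opening at its end, in the units of the state.
- readout.get_state(): the state, without advancing time (a new reading comes with each control period).
- viewer.get_image(name): name is "scene" or "top" or "wrist"; returns (picture, depth): 480x640x3 uint8, red, green, blue; 480x640 float32, m along the optical axis (not along the pixel's ray), 0 where there is no reading.
- viewer.camera_params(name): a dict with "K" (3x3 intrinsics, pixels), "k1" (the pictures are not rectified: a ray, as slopes to the right and down, at radius r is drawn at 1 + k1 r^2 times it, then the intrinsics apply), "cam_to_world" (4x4, takes a point from camera to world coordinates). Camera axes: x right, y down, z forward; pixel columns grow to the right and rows downward; lengths in m; the calibration is good to about 2 mm. A picture is of the moment at which its call begins: read the wrist's pose just before it. camera_params takes no time and is no camera call; for the wrist camera it gives the pose at the moment of the call.
- job.close_job(): hands the job in, once; it reports no verdict.
Trained networks look in the newest picture that a camera, given by its name, has taken for a name from the list of things; names that differ only in an ending like _2 or _b are one class to them, and where a whole thing is asked for, a point or a joint stands for the part that bears it (a point fixed in the world has none). Each returns a list of dicts, best first, with "conf" (0 to 1); they miss things now and then, are a little off and sometimes report something else, mostly with a low value. They report only what shows in the picture. A call takes as long as a camera call.
- nets.boxes_of(camera, label): "centre" ([x, y, z] in m, in world coordinates, good to about 4 mm: the middle of the surface that is visible of it).
- nets.place_of(camera, label): "centre" ([x, y, z] in m, in world coordinates, good to about 4 mm: a listed point, or the origin of a listed thing).
The state is a dict: "time": time; "joint_positions": joint angles; "qd": joint speeds; "joint_torque": joint torques, N m; "position": TCP position; "tool_rot": TCP orientation; "ft_force": force on the tool from outside, world axes, zero at the start; "torque": the same for the moment, N m; "grip_width": opening from 0.0 (shut) to 1.0 (fully open).
Only numpy, scipy, OpenCV 4.12 (cv2) and the standard library are available. Lean on these libraries where they do the work, as an engineer would, in place of code of your own. Each camera call takes 0.05 s, during which the arm holds its last target.

## Working session

There is one attempt and no reset: what is moved stays moved. The work goes in short steps, Python scripts to look and compute and a shell command to move; the robot and the scene stay as the last step left them, time stands still between calls to the robot, and variables do not carry over. Pictures are saved under pics/ and viewed, and the job is handed in when it is done.

```bash
ls; mkdir -p pics
python3 - <<'E'
from bench import readout, viewer, job, nets, ctrl
import cv2
print(readout.get_state()); print(ctrl.finger_overhang)
for n in ("scene","top"):
    im,d=viewer.get_image(n); cv2.imwrite(f"pics/{n}0.png",im[...,::-1])
    for l in ("pin","pin_collar","bore_top","crank_handle","axle_mid","bin","pen_block"):
        r=nets.place_of(n,l); print(n,l,[(x['conf'],x['centre']) for x in r[:2]])
print(readout.get_state()['time'])
E
```

```text
pics
{'time': 0.0, 'joint_positions': array([ 1.33111975,  0.32181979, -0.07012588,  1.45165694,  0.02261022,
        1.37081347, -0.0569295 ]), 'qd': array([ 0.00129296, -0.00066963, -0.00148503,  0.00101491, -0.00229023,
        0.00017393,  0.00060621]), 'joint_torque': array([ 2.31048034e-04, -4.91280770e+01, -4.03766111e-01, -3.12522948e+01,
       -6.40312722e-02,  4.39621008e-02,  1.65965721e-04]), 'position': array([ 0.16301261, -0.62861763,  0.20187303]), 'tool_rot': array([ 1.02135783,  1.3202485 , -1.01953764]), 'ft_force': array([-0.71230469,  0.67085195,  0.36013309]), 'torque': array([ 0.01644874, -0.02340171, -0.05202775]), 'grip_width': 1.0041564929033346}
0.011
scene pin [(0.51, [0.4936, 0.3116, 0.008])]
scene pin_collar [(0.45, [0.4971, 0.3175, 0.0823]), (0.32, [0.5692, -0.0252, 0.1106])]
scene bore_top [(0.65, [0.5704, -0.0236, 0.1114])]
scene crank_handle [(0.58, [0.5268, 0.0437, 0.1068]), (0.18, [0.5699, -0.026, 0.0782])]
scene axle_mid [(0.77, [0.5699, -0.0254, 0.0715]), (0.63, [0.3295, -0.3009, 0.0014])]
scene bin []
scene pen_block [(0.98, [0.5344, 0.3193, -0.0012])]
top pin [(0.45, [0.4923, 0.319, 0.0096])]
top pin_collar [(0.53, [0.4945, 0.3194, 0.0744])]
top bore_top [(0.97, [0.5708, -0.028, 0.111])]
top crank_handle [(0.9, [0.5264, 0.0401, 0.1105]), (0.74, [0.5375, 0.3169, 0.0028])]
top axle_mid [(0.84, [0.5673, -0.0249, 0.077])]
top bin [(0.61, [0.6031, -0.1877, 0.0028])]
top pen_block [(0.72, [0.5373, 0.3169, 0.0028])]
0.8
```

View pics/scene0.png

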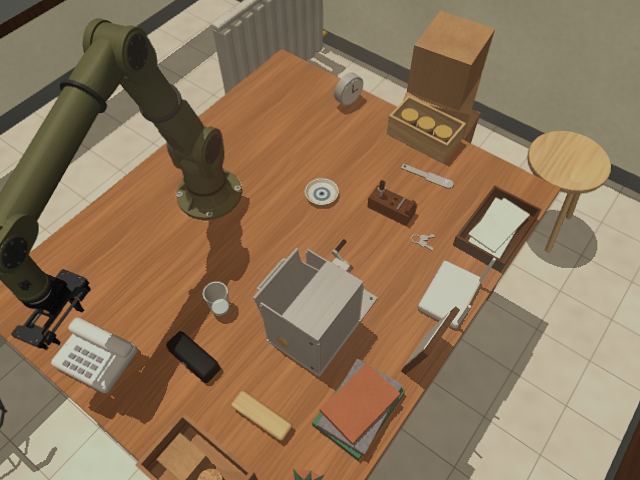

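View pics/top0.png

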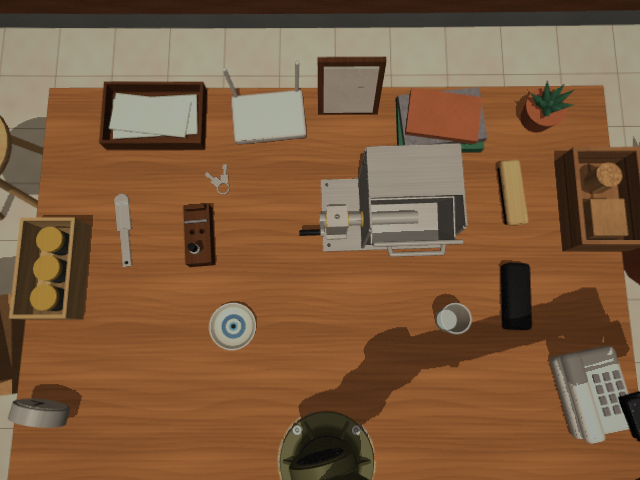

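The scene picture shows the bin mid-table (~310,310), the handle at (340,245) and the pen block at (392,203). In the top view, the pedestal is at (337,220), the handle at (310,232) and the pin at (194,248). The net positions agree with this. Next I'll write a helper that turns world targets into tool-axis rows.

```bash
cat > h.py <<'E'
from bench import readout, viewer, nets, ctrl
import numpy as np, cv2
from scipy.spatial.transform import Rotation as R
np.set_printoptions(precision=4,suppress=True)
def Rt(jaw):  # x down, z = jaw dir angle (world, rad)
    x=np.array([0,0,-1.]); z=np.array([np.cos(jaw),np.sin(jaw),0]); y=np.cross(z,x)
    return np.c_[x,y,z]
def to(*wps):
    """wps: (pos, jaw or None)"""
    s=readout.get_state(); R0=R.from_rotvec(s['tool_rot']).as_matrix(); p0=s['position']
    for p,j in wps:
        lin=R0.T@(np.array(p)-p0)
        tw=np.zeros(3) if j is None else R.from_matrix(R0.T@Rt(j)).as_rotvec(degrees=True)
        print("lin mm",lin*1e3,"twist",tw,"dist",np.linalg.norm(lin))
def st():
    s=readout.get_state(); R0=R.from_rotvec(s['tool_rot']).as_matrix()
    print('t',s['time'],'p',s['position'],'x',R0[:,0],'z',R0[:,2],'f',s['ft_force'],'w',s['grip_width'],'q',s['joint_positions'])
def cloud(cam,im=None):
    im,d=viewer.get_image(cam) 
    c=viewer.camera_params(cam); K=np.array(c['K']); T=np.array(c['cam_to_world']);k=c['k1']
    v,u=np.mgrid[0:480,0:640]
    pts=np.stack([u,v],-1).reshape(-1,1,2).astype(np.float64)
    n=cv2.undistortPoints(pts,K,np.array([k,0,0,0.])).reshape(480,640,2)
    P=np.dstack([n*d[...,None],d])@T[:3,:3].T+T[:3,3]
    P[d==0]=np.nan
    return im,d,P
def save(n,im): cv2.imwrite(f'pics/{n}.png',im[...,::-1])
E
python3 - <<'E'
from h import *
st()
for cam in('top','scene'):
    im,d,P=cloud(cam)
    m=(abs(P[...,0]-.494)<.03)&(abs(P[...,1]-.318)<.03)&(P[...,2]>.09)
    q=P[m]; print(cam,'pin head',m.sum(),np.nanmedian(q,0),np.nanmin(q,0),np.nanmax(q,0))
    m=(abs(P[...,0]-.570)<.04)&(abs(P[...,1]+.026)<.04)&(abs(P[...,2]-.11)<.006)
    q=P[m]; print('ped',m.sum(),q.mean(0),cv2.minAreaRect((q[:,:2]*1e3).astype(np.float32)))
    m=(P[...,2]>.235)&(P[...,2]<.25)&(abs(P[...,0]-.6)<.15)&(abs(P[...,1]+.19)<.15)
    q=P[m]; print('bin top',cv2.minAreaRect((q[:,:2]*1e3).astype(np.float32)))
to(([.163,-.629,.38],None),([.5,-.1,.4],None),([.494,.318,.3],0),([.494,.318,.3],np.pi),([.494,.318,.3],np.pi/2))
E
```

```text
t 0.8 p [ 0.1632 -0.6292  0.203 ] x [-0.     -0.0001 -1.    ] z [ 0.2511 -0.968   0.0001] f [ 0.0249 -0.0397  0.5577] w 1.0018229695013465 q [ 1.3311  0.321  -0.0701  1.4505  0.0226  1.3708 -0.0569]
top pin head 67 [0.4921 0.3124 0.1156] [0.4853 0.3058 0.0905] [0.5014 0.3225 0.1236]
ped 436 [ 0.5662 -0.0253  0.1099] ((562.0125732421875, -19.29143714904785), (59.85346984863281, 62.016441345214844), 0.029354091733694077)
bin top ((603.060791015625, -190.0725860595703), (181.25506591796875, 204.89901733398438), 1.6996458768844604)
scene pin head 47 [0.4975 0.313  0.1109] [0.4875 0.3044 0.0908] [0.5059 0.3233 0.1254]
ped 113 [ 0.565  -0.0076  0.1107] ((562.373046875, -3.6266307830810547), (61.783164978027344, 37.093650817871094), 3.8051390647888184)
bin top ((604.371337890625, -189.20269775390625), (181.65736389160156, 207.48391723632812), 1.5315924882888794)
lin mm [-177.016    -0.1153   -0.2293] twist [0. 0. 0.] dist 0.1770161829811408
lin mm [-197.0652  458.9067 -427.6715] twist [0. 0. 0.] dist 0.657520285178411
lin mm [ -97.0969  558.0519 -833.7953] twist [-75.459    0.0016   0.0047] dist 1.0080001778717733
lin mm [ -97.0969  558.0519 -833.7953] twist [104.541    0.005   -0.0017] dist 1.0080001778717733
lin mm [ -97.0969  558.0519 -833.7953] twist [-165.459   -0.003    0.006] dist 1.0080001778717733
```

```bash
python3 -m creep '[{"linear":[-0.04,0,0],"twist":[-7,0,0],"fingers":-1},{"linear":[-0.08,0,0],"twist":[-14,0,0],"fingers":-1},{"linear":[-0.12,0,0],"twist":[-21,0,0],"fingers":-1},{"linear":[-0.16,0,0],"twist":[-28,0,0],"fingers":-1},{"linear":[-0.19,0.03,-0.02],"twist":[-35,0,0],"fingers":-1},{"linear":[-0.2,0.065,-0.05],"twist":[-42,0,0],"fingers":-1},{"linear":[-0.2,0.1,-0.07],"twist":[-49,0,0],"fingers":-1},{"linear":[-0.2,0.135,-0.09],"twist":[-56,0,0],"fingers":-1}]'
python3 - <<'E'
from h import *
st()
to(([.5,-.1,.4],0),([.494,.315,.3],0))
E
```

```text
time: 1.57
position: [0.267, -0.5123, 0.4048]
tool_rot: [0.261, 1.553, -0.265]
ft_force: [0.8, -1.0, -0.3]
grip_width: 0.999
t 1.5667 p [ 0.267  -0.5123  0.4048] x [ 0.0014 -0.0031 -1.    ] z [ 0.9443 -0.3289  0.0023] f [ 0.8402 -1.0468 -0.2955] w 0.9991182573275075 q [ 1.2625  0.1593 -0.2591  1.2557  0.0417  1.7282  0.6781]
lin mm [  3.8524 466.0006  84.4549] twist [-19.2046   0.1083   0.1654] dist 0.47360741484881186
lin mm [102.5375 856.1824 -57.9543] twist [-19.2046   0.1083   0.1654] dist 0.8642458946974471
```

```bash
python3 -m creep '[{"linear":[0,0.04,0.007],"twist":[-7,0,0],"fingers":-1},{"linear":[0,0.08,0.014],"twist":[-14,0,0],"fingers":-1},{"linear":[0,0.12,0.021],"twist":[-19,0,0],"fingers":-1},{"linear":[0,0.16,0.028],"twist":[-19,0,0],"fingers":-1},{"linear":[0,0.2,0.035],"twist":[-19,0,0],"fingers":-1},{"linear":[0,0.24,0.042],"twist":[-19,0,0],"fingers":-1},{"linear":[0,0.28,0.049],"twist":[-19,0,0],"fingers":-1},{"linear":[0,0.32,0.056],"twist":[-19,0,0],"fingers":-1}]'
python3 - <<'E'
from h import *
st()
to(([.5,-.1,.4],0),([.494,.315,.3],0))
E
```

```text
time: 2.23
position: [0.4262, -0.2281, 0.4032]
tool_rot: [0.005, 1.57, -0.007]
ft_force: [1.1, -0.7, -0.0]
grip_width: 1.0
t 2.2333 p [ 0.4262 -0.2281  0.4032] x [ 0.0005 -0.0012 -1.    ] z [ 1.     -0.0082  0.0005] f [ 1.0857 -0.7083 -0.0181] w 1.0000883575768826 q [ 1.0088 -0.0419 -0.5445  1.4611 -0.0211  1.7153  0.4535]
lin mm [  3.137  128.6569  72.7309] twist [-0.4687  0.0312  0.0678] dist 0.14782498987897683
lin mm [102.6418 543.7117  63.2812] twist [-0.4687  0.0312  0.0678] dist 0.5569221814163707
```

```bash
python3 -m creep '[{"linear":[0,0.036,0.02],"twist":[0,0,0],"fingers":-1},{"linear":[0,0.072,0.04],"twist":[0,0,0],"fingers":-1},{"linear":[0,0.108,0.06],"twist":[0,0,0],"fingers":-1},{"linear":[0,0.148,0.07],"twist":[0,0,0],"fingers":-1},{"linear":[0,0.19,0.07],"twist":[0,0,0],"fingers":-1},{"linear":[0,0.23,0.07],"twist":[0,0,0],"fingers":-1},{"linear":[0,0.27,0.067],"twist":[0,0,0],"fingers":-1},{"linear":[0,0.31,0.067],"twist":[0,0,0],"fingers":-1}]'
python3 -m creep '[{"linear":[0.01,0.04,0],"twist":[0,0,0],"fingers":-1},{"linear":[0.02,0.08,0],"twist":[0,0,0],"fingers":-1},{"linear":[0.04,0.115,0],"twist":[0,0,0],"fingers":-1},{"linear":[0.06,0.15,0],"twist":[0,0,0],"fingers":-1},{"linear":[0.08,0.185,0],"twist":[0,0,0],"fingers":-1},{"linear":[0.1,0.215,0],"twist":[0,0,0],"fingers":-1},{"linear":[0.12,0.23,0],"twist":[0,0,0],"fingers":-1},{"linear":[0.14,0.234,0],"twist":[0,0,0],"fingers":-1}]'
python3 - <<'E'
from h import *
st()
to(([.494,.315,.2],0))
im,d,P=cloud('wrist'); save('w1',im)
st()
for l in('pin','pin_collar'):print([(x['conf'],x['centre']) for x in nets.place_of('wrist',l)])
m=(abs(P[...,0]-.494)<.04)&(abs(P[...,1]-.316)<.04)&(P[...,2]>.106)&(P[...,2]<.13)
q=P[m];print(len(q),np.median(q,0),q.min(0),q.max(0),(q.min(0)+q.max(0))/2)
E
```

```text
time: 2.9
position: [0.4944, 0.0815, 0.4033]
tool_rot: [0.005, 1.57, -0.007]
ft_force: [0.9, 0.4, 0.2]
grip_width: 1.001
time: 3.57
position: [0.4952, 0.3177, 0.2619]
tool_rot: [0.004, 1.572, 0.0]
ft_force: [-1.2, -1.3, 0.1]
grip_width: 0.997
t 3.5667 p [0.4952 0.3177 0.2619] x [-0.0009  0.0025 -1.    ] z [ 1.     -0.0021 -0.0009] f [-1.1944 -1.3111  0.1243] w 0.99725490430141 q [ 0.2304  0.3147 -1.0455  1.4927  0.2695  1.4889 -0.8173]
lin mm [61.8672 -2.8389 -1.0921] twist [-0.1189 -0.0531 -0.1457] dist 0.061941906005477575
t 3.6167 p [0.494  0.3153 0.2577] x [-0.0061 -0.0013 -1.    ] z [ 1.     -0.0028 -0.0061] f [-0.3421 -0.5821 -3.046 ] w 1.0032050648305726 q [ 0.2313  0.3164 -1.0435  1.4992  0.2697  1.4876 -0.817 ]
[(0.65, [0.4897, 0.3152, 0.0115])]
[(0.63, [0.4896, 0.3176, 0.0795])]
322 [0.4914 0.3123 0.1128] [0.4822 0.3026 0.1061] [0.5005 0.3204 0.1153] [0.4914 0.3115 0.1107]
```

View pics/w1.png

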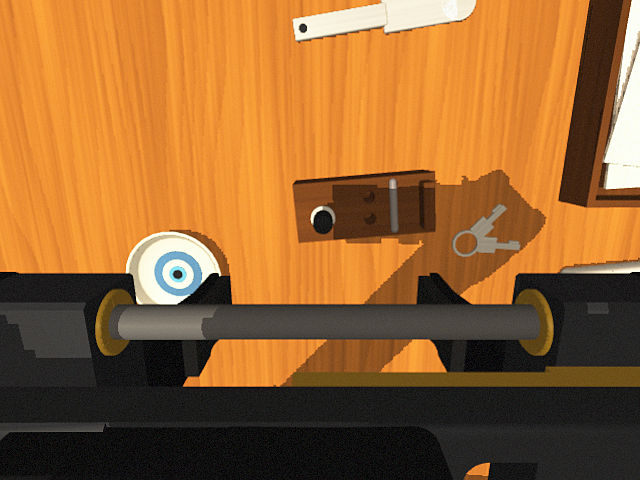

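```bash
python3 -m creep '[{"linear":[0.03,-0.003,-0.003],"twist":[0,0,0],"fingers":-1},{"linear":[0.06,-0.004,-0.003],"twist":[0,0,0],"fingers":-1},{"linear":[0.08,-0.004,-0.003],"twist":[0,0,0],"fingers":-1},{"linear":[0.1,-0.004,-0.003],"twist":[0,0,0],"fingers":-1},{"linear":[0.1,-0.004,-0.003],"twist":[0,0,0],"fingers":-1},{"linear":[0.1,-0.004,-0.003],"twist":[0,0,0],"fingers":-1}]'
python3 - <<'E'
from h import *
im,d,P=cloud('wrist'); save('w2',im)
st()
m=(abs(P[...,0]-.494)<.04)&(abs(P[...,1]-.316)<.04)&(P[...,2]>.106)&(P[...,2]<.13)
q=P[m];print(len(q),np.median(q,0),q.min(0),q.max(0),(q.min(0)+q.max(0))/2)
to(([.492,.313,.1],0))
E
```

```text
time: 4.22
position: [0.4949, 0.3084, 0.1639]
tool_rot: [0.008, 1.57, -0.008]
ft_force: [0.4, -0.1, 1.2]
grip_width: 1.004
t 4.2667 p [0.4953 0.3092 0.1649] x [ 0.0022  0.0008 -1.    ] z [ 1.     -0.0097  0.0022] f [-0.9133 -0.7624 -0.2197] w 1.0018507168085315 q [ 0.2315  0.3584 -1.0183  1.6481  0.3151  1.3101 -0.8498]
666 [0.4937 0.3169 0.1178] [0.4851 0.307  0.1061] [0.5028 0.3246 0.1199] [0.4939 0.3158 0.113 ]
lin mm [64.8536  3.7161 -3.4612] twist [-0.553   0.1238 -0.0445] dist 0.06505209330533863
```

View pics/w2.png

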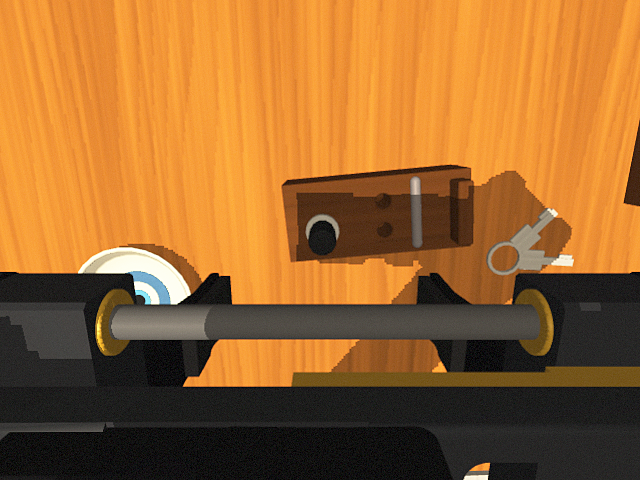

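The pin head at (322,238) lies between the fingers. I'll descend and grip it.

```bash
python3 -m creep '[{"linear":[0.02,0.0065,-0.001],"twist":[-0.5,0,0],"fingers":-1},{"linear":[0.045,0.0065,-0.001],"twist":[-0.5,0,0],"fingers":-1},{"linear":[0.064,0.0065,-0.001],"twist":[-0.5,0,0],"fingers":-1},{"linear":[0.064,0.0065,-0.001],"twist":[-0.5,0,0],"fingers":-1},{"linear":[0.064,0.0065,-0.001],"twist":[-0.5,0,0],"fingers":-1}]'
python3 - <<'E'
from h import *
im,d,P=cloud('wrist'); save('w3',im)
st()
m=(abs(P[...,0]-.494)<.03)&(abs(P[...,1]-.316)<.03)&(P[...,2]>.106)&(P[...,2]<.13)
q=P[m];print(len(q),np.median(q,0),q.min(0),q.max(0),(q.min(0)+q.max(0))/2)
E
```

```text
time: 4.68
position: [0.4938, 0.3161, 0.1002]
tool_rot: [0.0, 1.57, 0.001]
ft_force: [-0.3, -0.2, -0.4]
grip_width: 1.0
t 4.7333 p [0.4943 0.3167 0.1011] x [ 0.0025  0.0014 -1.    ] z [1.     0.0002 0.0025] f [-0.3318 -0.2713  1.193 ] w 0.9993273954699521 q [ 0.1859  0.4254 -0.986   1.7144  0.3782  1.2043 -0.8967]
1149 [0.4939 0.3179 0.1175] [0.4849 0.309  0.1061] [0.5032 0.3248 0.12  ] [0.4941 0.3169 0.113 ]
```

View pics/w3.png

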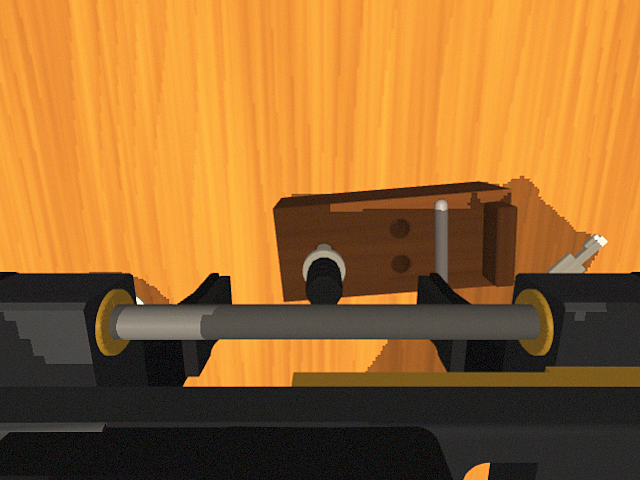

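```bash
python3 -m creep '[{"linear":[0,0,0],"twist":[0,0,0],"fingers":1},{"linear":[0,0.0005,0],"twist":[0,0,0],"fingers":1},{"linear":[0,0.0005,0],"twist":[0,0,0],"fingers":1},{"linear":[0,0.0005,0],"twist":[0,0,0],"fingers":1},{"linear":[0,0.0005,0],"twist":[0,0,0],"fingers":1},{"linear":[0,0.0005,0],"twist":[0,0,0],"fingers":1},{"linear":[0,0.0005,0],"twist":[0,0,0],"fingers":1},{"linear":[0,0.0005,0],"twist":[0,0,0],"fingers":1}]' 25
python3 - <<'E'
from h import *
st()
E
```

```text
time: 5.4
position: [0.493, 0.3164, 0.0988]
tool_rot: [-0.001, 1.571, 0.0]
ft_force: [0.1, 1.2, 0.0]
grip_width: 0.479
t 5.4 p [0.493  0.3164 0.0988] x [-0.0001 -0.0001 -1.    ] z [ 1.      0.0007 -0.0001] f [0.0913 1.1931 0.0219] w 0.4788179484918922 q [ 0.1842  0.4277 -0.9849  1.717   0.3794  1.2033 -0.8981]
```

```bash
python3 -m creep '[{"linear":[0,0,0],"twist":[0,0,0],"fingers":1},{"linear":[0,0,0],"twist":[0,0,0],"fingers":1},{"linear":[0,0,0],"twist":[0,0,0],"fingers":1},{"linear":[0,0,0],"twist":[0,0,0],"fingers":1},{"linear":[0,0,0],"twist":[0,0,0],"fingers":1},{"linear":[0,0,0],"twist":[0,0,0],"fingers":1},{"linear":[0,0,0],"twist":[0,0,0],"fingers":1}]' 25
python3 - <<'E'
from h import *
st()
E
```

```text
time: 5.98
position: [0.493, 0.3164, 0.0988]
tool_rot: [-0.001, 1.571, 0.001]
ft_force: [0.2, -1.2, -0.3]
grip_width: 0.02
t 5.9833 p [0.493  0.3164 0.0988] x [-0. -0. -1.] z [ 1.      0.0008 -0.    ] f [ 0.1636 -1.2137 -0.3364] w 0.0199894898762871 q [ 0.1841  0.4276 -0.985   1.717   0.3794  1.2032 -0.8981]
```

Run:
```python
from h import *
im,d,P=cloud('wrist'); save('w4',im)
im,d,P=cloud('top'); save('t4',cv2.resize(im[180:300,130:290],None,fx=4,fy=4))
im,d,P=cloud('scene'); save('s4',cv2.resize(im[130:250,320:480],None,fx=4,fy=4))
st()
```

```text
t 6.1333 p [0.493  0.3164 0.0988] x [-0.     -0.0001 -1.    ] z [ 1.      0.0008 -0.    ] f [-0.4142  0.0036  0.4109] w 0.00718421779309335 q [ 0.1841  0.4276 -0.985   1.717   0.3794  1.2033 -0.8981]
```

View pics/w4.png

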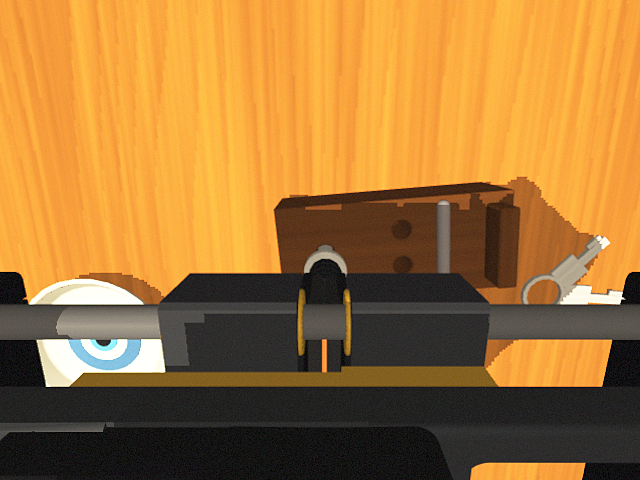

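View pics/s4.png

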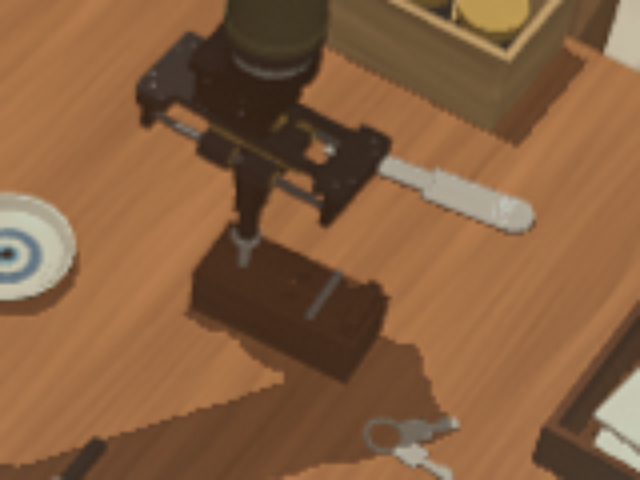

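Run:
```python
from h import *
im,d,P=cloud('wrist'); save('w4c',cv2.resize(im[230:400,240:410],None,fx=4,fy=4,interpolation=cv2.INTER_NEAREST)[:600])
for v in range(240,390,6): print(v,[tuple((P[v,u]*1e3).round().tolist()) for u in (305,316,324,332,342)])
print(viewer.camera_params('wrist')['cam_to_world'])
```

```text
240 [(481.0, 324.0, 50.0), (488.0, 324.0, 51.0), (493.0, 324.0, 49.0), (498.0, 324.0, 50.0), (505.0, 324.0, 51.0)]
246 [(481.0, 320.0, 50.0), (488.0, 320.0, 50.0), (493.0, 319.0, 47.0), (498.0, 320.0, 51.0), (505.0, 319.0, 49.0)]
252 [(481.0, 316.0, 51.0), (489.0, 325.0, 81.0), (493.0, 326.0, 85.0), (498.0, 325.0, 82.0), (505.0, 316.0, 51.0)]
258 [(481.0, 312.0, 49.0), (489.0, 323.0, 85.0), (493.0, 323.0, 85.0), (497.0, 323.0, 86.0), (505.0, 312.0, 50.0)]
264 [(nan, nan, nan), (489.0, 322.0, 94.0), (493.0, 323.0, 96.0), (497.0, 322.0, 94.0), (503.0, 320.0, 86.0)]
270 [(483.0, 316.0, 85.0), (489.0, 322.0, 103.0), (493.0, 323.0, 105.0), (497.0, 323.0, 105.0), (503.0, 315.0, 84.0)]
276 [(485.0, 326.0, 123.0), (489.0, 325.0, 119.0), (493.0, 325.0, 119.0), (497.0, 324.0, 118.0), (501.0, 326.0, 123.0)]
282 [(485.0, 326.0, 131.0), (490.0, 325.0, 126.0), (493.0, 323.0, 121.0), (497.0, 325.0, 126.0), (501.0, 326.0, 130.0)]
288 [(485.0, 326.0, 136.0), (490.0, 325.0, 134.0), (nan, nan, nan), (496.0, 325.0, 134.0), (501.0, 326.0, 137.0)]
294 [(489.0, 351.0, 203.0), (490.0, 325.0, 141.0), (493.0,
[... 1294 characters left out ...]
313.0, 169.0), (493.0, 205.0, -0.0), (496.0, 312.0, 167.0), (498.0, 327.0, 191.0)]
366 [(488.0, 326.0, 193.0), (490.0, 309.0, 167.0), (493.0, 199.0, -0.0), (496.0, 310.0, 168.0), (498.0, 326.0, 192.0)]
372 [(488.0, 325.0, 193.0), (490.0, 308.0, 168.0), (493.0, 194.0, 1.0), (496.0, 307.0, 168.0), (497.0, 340.0, 215.0)]
378 [(489.0, 339.0, 216.0), (491.0, 339.0, 216.0), (493.0, 339.0, 216.0), (495.0, 339.0, 216.0), (497.0, 339.0, 217.0)]
384 [(489.0, 340.0, 219.0), (492.0, 339.0, 218.0), (493.0, 339.0, 218.0), (495.0, 339.0, 218.0), (496.0, 340.0, 220.0)]
[[ 1.      0.0013  0.0002  0.493 ]
 [ 0.0013 -0.9673 -0.2537  0.3842]
 [-0.0002  0.2537 -0.9673  0.2806]
 [ 0.      0.      0.      1.    ]]
```

View pics/w4c.png

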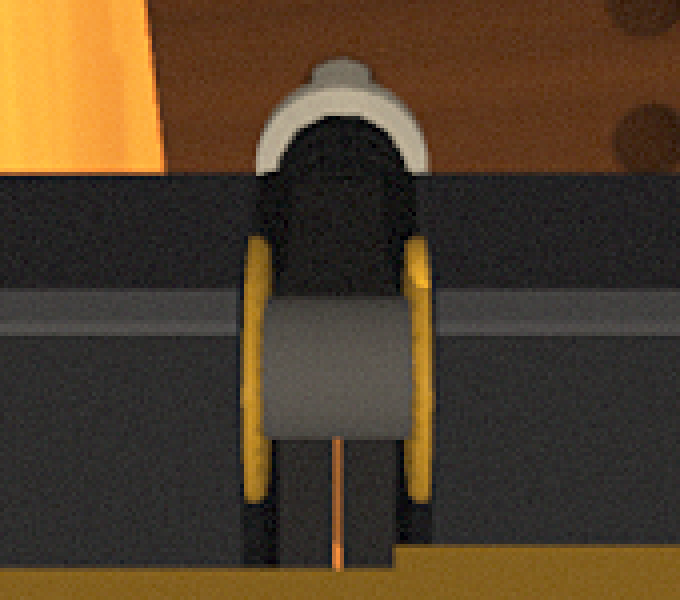

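View pics/t4.png

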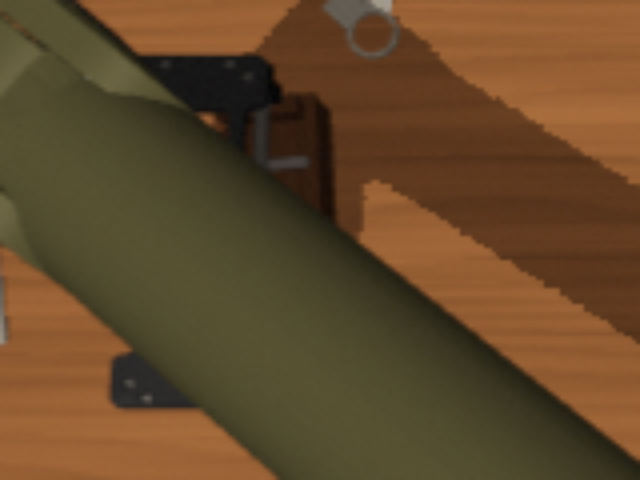

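```bash
python3 -m creep '[{"linear":[-0.01,0,0],"twist":[0,0,0],"fingers":1},{"linear":[-0.02,0,0],"twist":[0,0,0],"fingers":1},{"linear":[-0.03,0,0],"twist":[0,0,0],"fingers":1},{"linear":[-0.03,0,0],"twist":[0,0,0],"fingers":1}]' 25
python3 - <<'E'
from h import *
im,d,P=cloud('wrist'); save('w5',im)
st()
for v in range(230,306,6): print(v,[tuple((P[v,u]*1e3).round().tolist()) for u in (305,316,324,332,342)])
im,d,P=cloud('scene'); save('s5',cv2.resize(im[160:230,360:440],None,fx=7,fy=7,interpolation=cv2.INTER_CUBIC))
E
```

```text
time: 6.52
position: [0.4944, 0.3177, 0.132]
tool_rot: [0.001, 1.567, 0.002]
ft_force: [0.3, 0.6, 0.2]
grip_width: 0.006
t 6.5667 p [0.494  0.3173 0.1308] x [ 0.0031  0.0014 -1.    ] z [1.     0.0006 0.0031] f [ 0.0714 -0.446  -0.11  ] w 0.00567111991428693 q [ 0.2007  0.3963 -1.0036  1.6824  0.351   1.2538 -0.8777]
230 [(481.0, 324.0, 49.0), (489.0, 324.0, 49.0), (494.0, 324.0, 50.0), (500.0, 324.0, 49.0), (508.0, 324.0, 48.0)]
236 [(480.0, 319.0, 49.0), (489.0, 319.0, 49.0), (494.0, 319.0, 47.0), (500.0, 319.0, 48.0), (508.0, 319.0, 49.0)]
242 [(480.0, 315.0, 49.0), (489.0, 324.0, 84.0), (494.0, 324.0, 84.0), (499.0, 324.0, 83.0), (508.0, 315.0, 49.0)]
248 [(480.0, 310.0, 50.0), (489.0, 322.0, 90.0), (494.0, 323.0, 94.0), (499.0, 320.0, 83.0), (508.0, 310.0, 48.0)]
254 [(482.0, 316.0, 84.0), (489.0, 322.0, 104.0), (494.0, 322.0, 105.0), (499.0, 321.0, 101.0), (508.0, 305.0, 48.0)]
260 [(482.0, 312.0, 84.0), (490.0, 322.0, 114.0), (494.0, 322.0, 115.0), (499.0, 320.0, 110.0), (508.0, 301.0, 49.0)]
266 [(480.0, 296.0, 49.0), (490.0, 318.0, 115.0), (494.0, 319.0, 116.0), (499.0, 318.0, 116.0), (508.0, 296.0, 50.0)]
272 [(480.0, 292.0, 50.0), (490.0, 315.0, 117.0), (494.0, 315.0, 116.0), (499.0, 315.0, 116.0), (508.0, 291.0, 49.0)]
278 [(486.0, 327.0, 158.0), (490.0, 326.0, 154.0), (494.0, 325.0, 153.0), (498.0, 326.0, 154.0), (502.0, 327.0, 157.0)]
284 [(486.0, 327.0, 166.0), (491.0, 325.0, 161.0), (494.0, 324.0, 157.0), (497.0, 326.0, 162.0), (502.0, 327.0, 165.0)]
290 [(489.0, 352.0, 233.0), (491.0, 326.0, 168.0), (494.0, 321.0, 157.0), (497.0, 326.0, 168.0), (498.0, 352.0, 233.0)]
296 [(489.0, 352.0, 235.0), (491.0, 325.0, 174.0), (494.0, 318.0, 157.0), (497.0, 326.0, 174.0), (498.0, 352.0, 236.0)]
302 [(489.0, 350.0, 236.0), (491.0, 326.0, 180.0), (494.0, 316.0, 158.0), (497.0, 325.0, 180.0), (498.0, 351.0, 236.0)]
```

View pics/w5.png

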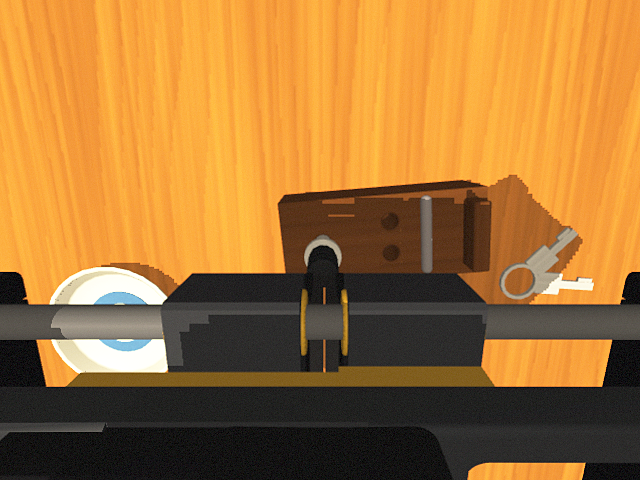

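View pics/s5.png

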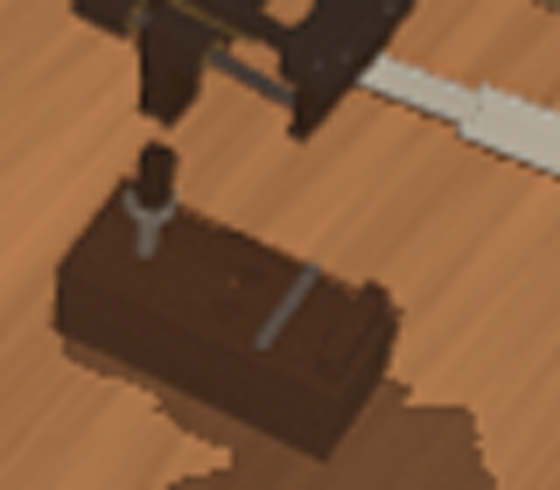

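Run:
```python
from h import *
st()
for cam in ('scene','top'):
    im,d,P=cloud(cam)
    m=(abs(P[...,0]-.494)<.025)&(abs(P[...,1]-.317)<.03)&(P[...,2]>.07)&(P[...,2]<.26)
    vs,us=np.where(m)
    o=np.argsort(vs)
    print(cam)
    for v in sorted(set(vs)): 
        k=vs==v; q=P[vs[k],us[k]]*1e3
        print(v,us[k].min(),us[k].max(),np.median(q,0).round(),'xr',q[:,0].min().round(),q[:,0].max().round(),'y',q[:,1].min().round(),q[:,1].max().round(),'z',q[:,2].min().round(),q[:,2].max().round())
```

```text
t 6.6167 p [0.4935 0.3167 0.1299] x [ 0.0017  0.0005 -1.    ] z [1.     0.0005 0.0017] f [-0.5949  0.0524 -0.4958] w 0.003596972516967152 q [ 0.2006  0.397  -1.003   1.6837  0.3511  1.2536 -0.8778]
scene
149 396 396 [513. 344. 259.] xr 513.0 513.0 y 344.0 344.0 z 259.0 259.0
151 392 396 [511. 336. 256.] xr 505.0 517.0 y 335.0 337.0 z 253.0 259.0
152 391 396 [511. 333. 256.] xr 505.0 518.0 y 328.0 335.0 z 249.0 259.0
153 375 392 [489. 311. 256.] xr 471.0 510.0 y 293.0 329.0 z 250.0 258.0
154 375 395 [491. 312. 252.] xr 470.0 517.0 y 295.0 338.0 z 243.0 255.0
155 375 395 [483. 298. 254.] xr 472.0 518.0 y 291.0 335.0 z 241.0 260.0
156 374 395 [488. 296. 248.] xr 470.0 518.0 y 290.0 333.0 z 241.0 260.0
157 375 394 [493. 293. 248.] xr 473.0 519.0 y 290.0 326.0 z 239.0 260.0
158 376 393 [495. 294. 247.] xr 479.0 519.0 y 288.0 321.0 z 240.0 259.0
159 377 392 [501. 294. 252.] xr 483.0 518.0 y 288.0 317.0 z 241.0 259.0
160 379 387 [492. 293. 241.] xr 488.0 514.0 y 289.0 313.0 z 223.0 259.0
161 380 388 [507. 294. 248.] xr 489.0 518.0 y 288.0 305.0 z 226.0 255.0
162 380 388 [505. 292. 242.] xr 
[... 1421 characters left out ...]
497. 313. 117.] xr 493.0 502.0 y 308.0 317.0 z 115.0 121.0
184 380 384 [497. 313. 113.] xr 493.0 505.0 y 309.0 314.0 z 111.0 118.0
185 380 384 [502. 310. 114.] xr 493.0 506.0 y 306.0 312.0 z 107.0 118.0
186 379 384 [500. 311. 107.] xr 486.0 504.0 y 303.0 317.0 z 90.0 114.0
187 379 384 [500. 310. 102.] xr 493.0 504.0 y 304.0 318.0 z 95.0 105.0
188 378 385 [500. 310.  95.] xr 486.0 506.0 y 305.0 324.0 z 85.0 103.0
189 378 385 [500. 310.  90.] xr 487.0 508.0 y 305.0 325.0 z 81.0 100.0
190 378 384 [497. 313.  83.] xr 488.0 506.0 y 308.0 318.0 z 78.0 85.0
191 379 384 [502. 310.  82.] xr 493.0 507.0 y 305.0 316.0 z 79.0 89.0
192 382 382 [501. 315.  72.] xr 501.0 501.0 y 315.0 315.0 z 72.0 72.0
top
```

Run:
```python
from h import *
im,d,P=cloud('wrist'); s=readout.get_state(); R0=R.from_rotvec(s['tool_rot']).as_matrix()
L=((P-s['position'])@R0*1e3).round(0)
for u in (20,100,200,260,290,360,450,560): print(u,[(v,L[v,u].tolist()) for v in (274,280,290,300,320,345,365,380,400,430)])
```

```text
20 [(274, [128.0, -44.0, -268.0]), (280, [-90.0, 33.0, -79.0]), (290, [-92.0, 31.0, -78.0]), (300, [-92.0, 28.0, -79.0]), (320, [-106.0, 30.0, -68.0]), (345, [-96.0, 18.0, -78.0]), (365, [-97.0, 12.0, -79.0]), (380, [-98.0, 8.0, -79.0]), (400, [-126.0, 25.0, -53.0]), (430, [-133.0, 24.0, -48.0])]
100 [(274, [117.0, -41.0, -191.0]), (280, [121.0, -47.0, -194.0]), (290, [123.0, -58.0, -197.0]), (300, [123.0, -67.0, -198.0]), (320, [-106.0, 30.0, -50.0]), (345, [123.0, -112.0, -205.0]), (365, [118.0, -129.0, -205.0]), (380, [-119.0, 23.0, -44.0]), (400, [-127.0, 25.0, -39.0]), (430, [-132.0, 23.0, -36.0])]
200 [(274, [-96.0, 37.0, -30.0]), (280, [-99.0, 36.0, -29.0]), (290, [-105.0, 36.0, -27.0]), (300, [-111.0, 37.0, -25.0]), (320, [-113.0, 33.0, -25.0]), (345, [-113.0, 27.0, -26.0]), (365, [-113.0, 23.0, -26.0]), (380, [-117.0, 22.0, -25.0]), (400, [-126.0, 24.0, -22.0]), (430, [-133.0, 24.0, -20.0])]
260 [(274, [-95.0, 36.0, -16.0]), (280, [-99.0, 36.0, -15.0]), (290, [-105.0, 36.0, -14.0]), (300, [-110.0, 36.0, -13.0]), (320, [-113.0, 33.0, -13.0]), (345, [-114.0, 28.0, -13.0]), (36
[... 591 characters left out ...]
14.0, 23.0, 8.0]), (380, [-118.0, 23.0, 7.0]), (400, [-125.0, 24.0, 6.0]), (430, [-134.0, 25.0, 6.0])]
450 [(274, [-95.0, 36.0, 31.0]), (280, [-99.0, 36.0, 30.0]), (290, [-105.0, 36.0, 28.0]), (300, [-111.0, 36.0, 26.0]), (320, [-113.0, 33.0, 26.0]), (345, [-113.0, 27.0, 26.0]), (365, [-113.0, 23.0, 26.0]), (380, [-118.0, 23.0, 25.0]), (400, [-126.0, 24.0, 22.0]), (430, [-133.0, 24.0, 20.0])]
560 [(274, [124.0, -43.0, 206.0]), (280, [123.0, -48.0, 206.0]), (290, [125.0, -58.0, 209.0]), (300, [129.0, -69.0, 213.0]), (320, [-106.0, 30.0, 52.0]), (345, [129.0, -115.0, 220.0]), (365, [129.0, -136.0, 224.0]), (380, [129.0, -152.0, 226.0]), (400, [-126.0, 24.0, 41.0]), (430, [-133.0, 24.0, 37.0])]
```

The fingers shut above the head. The wrist and scene depth both put the fingertips 20 mm behind the reported TCP, where `finger_overhang` says 11 mm ahead. The gripper body is shifted by the same 31 mm. I'll apply that measured offset, so fingertip z = reported z + 0.020. Next: open, descend and re-grip.

```bash
python3 -m creep '[{"linear":[0,-0.0025,0],"twist":[0,0,0],"fingers":-0.1},{"linear":[0,-0.0025,0],"twist":[0,0,0],"fingers":-0.1},{"linear":[0,-0.0025,0],"twist":[0,0,0],"fingers":-0.1},{"linear":[0,-0.0025,0],"twist":[0,0,0],"fingers":-0.1},{"linear":[0,-0.0025,0],"twist":[0,0,0],"fingers":-0.1},{"linear":[0,-0.0025,0],"twist":[0,0,0],"fingers":-0.1},{"linear":[0,-0.0025,0],"twist":[0,0,0],"fingers":-0.1},{"linear":[0,-0.0025,0],"twist":[0,0,0],"fingers":-0.1}]' 25
python3 - <<'E'
from h import *
im,d,P=cloud('wrist'); save('w6',im)
st()
m=(abs(P[...,0]-.494)<.025)&(abs(P[...,1]-.316)<.03)&(P[...,2]>.113)&(P[...,2]<.122)
q=P[m];print(len(q),np.median(q,0),q.min(0),q.max(0),(q.min(0)+q.max(0))/2)
E
```

```text
time: 7.48
position: [0.493, 0.314, 0.1288]
tool_rot: [-0.001, 1.571, 0.001]
ft_force: [-0.5, -0.2, 0.7]
grip_width: 0.504
t 7.5333 p [0.493  0.3139 0.1288] x [-0.     -0.0001 -1.    ] z [ 1.      0.0008 -0.    ] f [-1.0905  0.3874  0.0917] w 0.5243388988806252 q [ 0.2063  0.395  -1.0035  1.6879  0.3488  1.2523 -0.8729]
780 [0.4936 0.3154 0.1169] [0.4853 0.306  0.1131] [0.502  0.3233 0.1188] [0.4937 0.3146 0.1159]
```

View pics/w6.png

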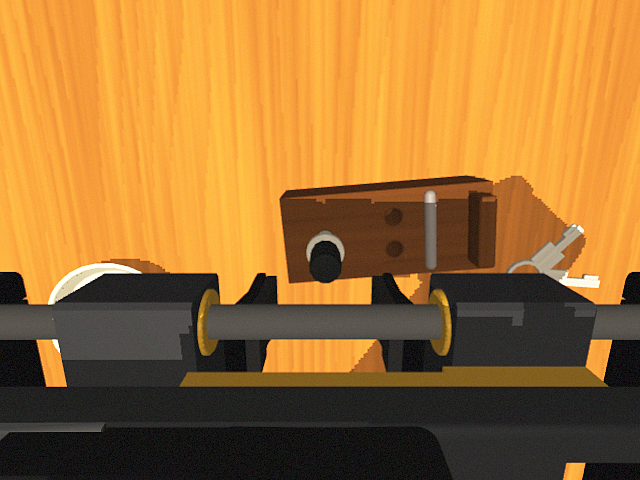

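Head centre measures (0.4937, 0.3146), directly under the jaw centre at (323,262).

```bash
python3 -m creep '[{"linear":[0.02,0.0005,0.0005],"twist":[0,0,0],"fingers":-0.1},{"linear":[0.04,0.0005,0.0005],"twist":[0,0,0],"fingers":-0.1},{"linear":[0.059,0.0005,0.0005],"twist":[0,0,0],"fingers":-0.1},{"linear":[0.059,0.0005,0.0005],"twist":[0,0,0],"fingers":-0.1},{"linear":[0.059,0.0005,0.0005],"twist":[0,0,0],"fingers":1},{"linear":[0.059,0.0005,0.0005],"twist":[0,0,0],"fingers":1},{"linear":[0.059,0.0005,0.0005],"twist":[0,0,0],"fingers":1},{"linear":[0.059,0.0005,0.0005],"twist":[0,0,0],"fingers":1}]' 25
python3 -m creep '[{"linear":[0,0,0],"twist":[0,0,0],"fingers":1},{"linear":[0,0,0],"twist":[0,0,0],"fingers":1},{"linear":[0,0,0],"twist":[0,0,0],"fingers":1},{"linear":[0,0,0],"twist":[0,0,0],"fingers":1}]' 25
python3 - <<'E'
from h import *
im,d,P=cloud('wrist'); save('w7',im)
st()
E
```

```text
time: 8.2
position: [0.4943, 0.315, 0.0712]
tool_rot: [0.0, 1.569, 0.001]
ft_force: [0.2, -0.2, 0.3]
grip_width: 0.335
time: 8.53
position: [0.4939, 0.3147, 0.0705]
tool_rot: [-0.0, 1.57, 0.001]
ft_force: [-0.2, -0.3, 2.8]
grip_width: 0.203
t 8.5833 p [0.4939 0.3147 0.0704] x [ 0.001   0.0004 -1.    ] z [1.     0.0007 0.001 ] f [-0.7875 -0.0317  3.8902] w 0.19601860133509058 q [ 0.1709  0.4567 -0.9661  1.7456  0.4082  1.1551 -0.9156]
```

View pics/w7.png

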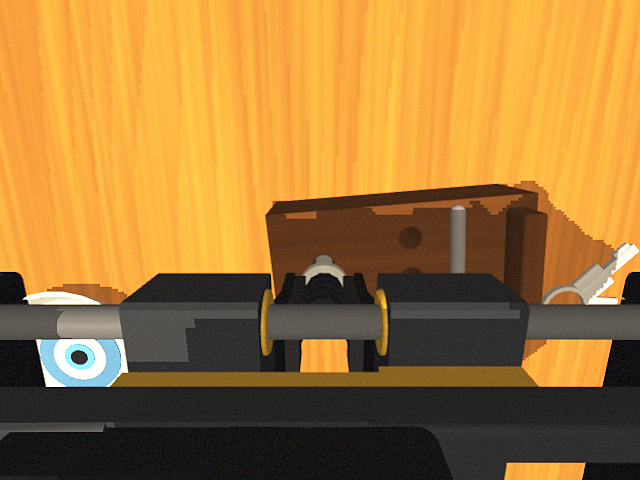

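```bash
python3 -m creep '[{"linear":[-0.02,0,0],"twist":[0,0,0],"fingers":1},{"linear":[-0.04,0,0],"twist":[0,0,0],"fingers":1},{"linear":[-0.08,0,0],"twist":[0,0,0],"fingers":1},{"linear":[-0.12,0,0],"twist":[0,0,0],"fingers":1},{"linear":[-0.15,0,0],"twist":[0,0,0],"fingers":1},{"linear":[-0.17,0,0],"twist":[0,0,0],"fingers":1},{"linear":[-0.17,0,0],"twist":[0,0,0],"fingers":1}]' 25
python3 - <<'E'
from h import *
im,d,P=cloud('wrist'); save('w8',im)
st()
im,d,P=cloud('scene'); save('s8',cv2.resize(im[100:250,320:480],None,fx=4,fy=4,interpolation=cv2.INTER_CUBIC)[:600])
to(([.5695,-.0255,.23],.028))
E
```

```text
time: 9.17
position: [0.4951, 0.3162, 0.2445]
tool_rot: [0.002, 1.564, 0.003]
ft_force: [-1.0, 0.4, -0.7]
grip_width: 0.198
t 9.2167 p [0.4943 0.3153 0.2418] x [ 0.0034  0.0016 -1.    ] z [1.     0.0008 0.0034] f [ 0.0839 -0.3199 -2.4714] w 0.20127946463999224 q [ 0.2393  0.3151 -1.0457  1.5332  0.2749  1.4475 -0.8172]
lin mm [   9.9444 -339.9647   75.7017] twist [-1.5652  0.0349  0.0093] dist 0.3484331260620966
```

View pics/s8.png

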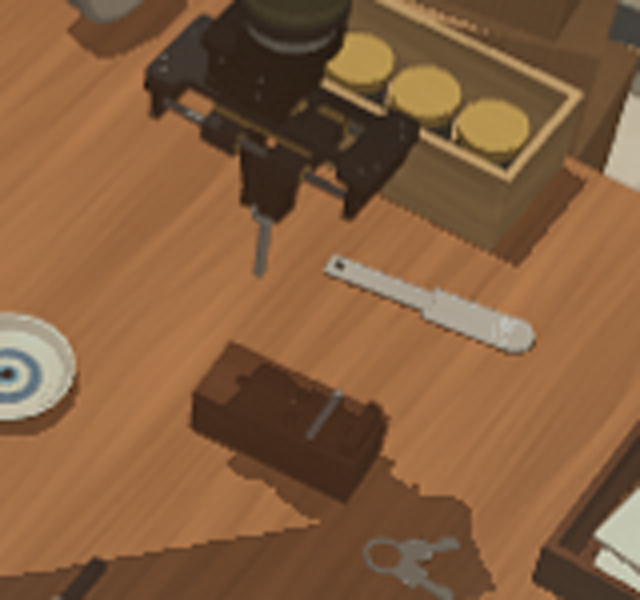

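The pin is out of the block and held upright. Next I'll carry it over to the pedestal.

```bash
python3 -m creep '[{"linear":[0,-0.04,0.009],"twist":[0,0,0],"fingers":1},{"linear":[0,-0.08,0.018],"twist":[0,0,0],"fingers":1},{"linear":[0,-0.12,0.027],"twist":[0,0,0],"fingers":1},{"linear":[0,-0.16,0.036],"twist":[0,0,0],"fingers":1},{"linear":[0,-0.2,0.045],"twist":[0,0,0],"fingers":1},{"linear":[0,-0.24,0.054],"twist":[0,0,0],"fingers":1},{"linear":[0,-0.28,0.063],"twist":[-1.6,0,0],"fingers":1},{"linear":[0,-0.31,0.07],"twist":[-1.6,0,0],"fingers":1}]' 25
python3 -m creep '[{"linear":[0,-0.02,0.005],"twist":[0,0,0],"fingers":1},{"linear":[0,-0.03,0.005],"twist":[0,0,0],"fingers":1},{"linear":[0,-0.03,0.005],"twist":[0,0,0],"fingers":1},{"linear":[0,-0.03,0.005],"twist":[0,0,0],"fingers":1}]' 25
python3 - <<'E'
from h import *
im,d,P=cloud('wrist'); save('w9',im)
st()
print([(x['conf'],x['centre']) for x in nets.place_of('wrist','bore_top')])
print([(x['conf'],x['centre']) for x in nets.place_of('wrist','pin')])
E
```

```text
time: 9.93
position: [0.5628, -0.0007, 0.2374]
tool_rot: [-0.021, 1.574, 0.019]
ft_force: [0.5, 0.1, -0.8]
grip_width: 0.203
time: 10.27
position: [0.5687, -0.0242, 0.2387]
tool_rot: [-0.022, 1.573, 0.024]
ft_force: [-0.9, 1.2, -0.5]
grip_width: 0.199
t 10.3167 p [ 0.5688 -0.023   0.2392] x [-0.0014  0.0013 -1.    ] z [ 0.9995  0.0314 -0.0013] f [-0.0043  0.361  -0.2296] w 0.1963334663903696 q [ 0.7825  0.2343 -0.9162  1.5759  0.1858  1.4251 -0.1165]
[(0.73, [0.5683, -0.0233, 0.1123])]
[(0.76, [0.5684, -0.019, 0.1785])]
```

View pics/w9.png

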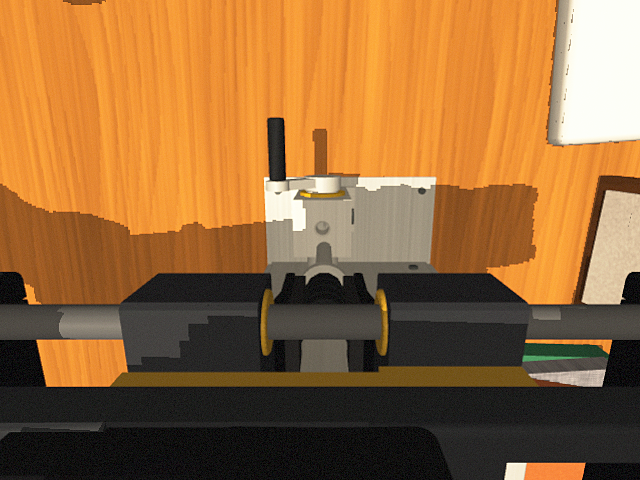

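Run:
```python
from h import *
im,d,P=cloud('wrist'); save('w10',cv2.resize(im[170:290,260:400],None,fx=5,fy=5,interpolation=cv2.INTER_NEAREST))
st()
# pedestal top
m=(abs(P[...,2]-.11)<.005)&(abs(P[...,0]-.57)<.04)&(P[...,1]>-.045)&(P[...,1]<.02)
vs,us=np.where(m);q=P[m];print(len(q),q.min(0),q.max(0),us.min(),us.max(),vs.min(),vs.max())
np.save('P10.npy',P)
for v in range(216,290,3): print(v,[tuple((P[v,u]*1e3).round().tolist()) for u in (314,318,322,326,330)])
```

```text
t 10.4667 p [ 0.5693 -0.0229  0.2399] x [ 0.0001  0.0002 -1.    ] z [0.9995 0.0323 0.0001] f [ 0.0167 -0.7949 -0.0241] w 0.19946593601957657 q [ 0.7819  0.2336 -0.9162  1.575   0.1866  1.4252 -0.1161]
2804 [ 0.5303 -0.045   0.1051] [0.592  0.0198 0.115 ] 278 350 173 250
216 [(561.0, -16.0, 111.0), (564.0, -15.0, 111.0), (567.0, -16.0, 109.0), (571.0, -15.0, 111.0), (574.0, -15.0, 111.0)]
219 [(561.0, -18.0, 111.0), (564.0, -18.0, 111.0), (568.0, -18.0, 110.0), (571.0, -18.0, 110.0), (574.0, -18.0, 110.0)]
222 [(561.0, -21.0, 110.0), (564.0, -21.0, 110.0), (568.0, -21.0, 110.0), (571.0, -21.0, 110.0), (574.0, -21.0, 110.0)]
225 [(561.0, -24.0, 110.0), (564.0, -28.0, 91.0), (568.0, -28.0, 90.0), (571.0, -23.0, 109.0), (575.0, -23.0, 111.0)]
228 [(561.0, -27.0, 109.0), (564.0, -31.0, 90.0), (568.0, -31.0, 90.0), (571.0, -31.0, 90.0), (575.0, -26.0, 110.0)]
231 [(561.0, -29.0, 110.0), (564.0, -34.0, 90.0), (568.0, -34.0, 89.0), (571.0, -31.0, 100.0), (575.0, -28.0, 111.0)]
234 [(561.0, -32.0, 109.0), (564.0, -33.0, 104.0), (568.0, -33.0, 102.0), (571.0, -32.0, 109.0), (575.0, -31.0, 110.
[... 1456 characters left out ...]
 253.0), (566.0, -15.0, 254.0), (568.0, -14.0, 257.0), (570.0, -15.0, 256.0), (572.0, -15.0, 254.0)]
276 [(564.0, -16.0, 257.0), (566.0, -15.0, 259.0), (568.0, -14.0, 261.0), (570.0, -14.0, 261.0), (572.0, -15.0, 259.0)]
279 [(565.0, -15.0, 264.0), (566.0, -15.0, 264.0), (568.0, -14.0, 265.0), (570.0, -14.0, 265.0), (572.0, -15.0, 264.0)]
282 [(565.0, -15.0, 267.0), (566.0, -14.0, 268.0), (568.0, -15.0, 268.0), (570.0, -14.0, 268.0), (572.0, -14.0, 268.0)]
285 [(565.0, -15.0, 271.0), (566.0, -14.0, 273.0), (568.0, -14.0, 272.0), (570.0, -14.0, 272.0), (572.0, -14.0, 272.0)]
288 [(565.0, -15.0, 273.0), (567.0, -14.0, 275.0), (568.0, -14.0, 276.0), (570.0, -15.0, 275.0), (572.0, -15.0, 274.0)]
```

View pics/w10.png

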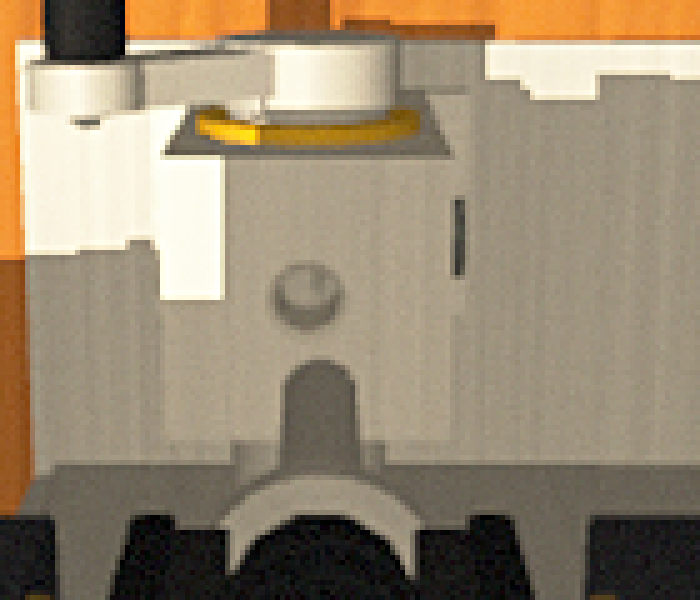

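The bore is at (321.5,229) and the pin at (324,245). By depth that is a shift of about -1.5 mm in x and -4 mm in y. I'll shift, descend to just above the hole and measure again.

```bash
python3 -m creep '[{"linear":[0.02,-0.004,-0.0015],"twist":[0,0,0],"fingers":1},{"linear":[0.04,-0.004,-0.0015],"twist":[0,0,0],"fingers":1},{"linear":[0.055,-0.004,-0.0015],"twist":[0,0,0],"fingers":1},{"linear":[0.055,-0.004,-0.0015],"twist":[0,0,0],"fingers":1},{"linear":[0.055,-0.004,-0.0015],"twist":[0,0,0],"fingers":1},{"linear":[0.055,-0.004,-0.0015],"twist":[0,0,0],"fingers":1}]' 25
python3 - <<'E'
from h import *
im,d,P=cloud('wrist'); save('w11',cv2.resize(im[170:290,260:400],None,fx=5,fy=5,interpolation=cv2.INTER_NEAREST))
st()
for v in range(225,276,3): print(v,[tuple((P[v,u]*1e3).round(1).tolist()) for u in (311,316,320,324,328,333)])
E
```

```text
time: 10.97
position: [0.5688, -0.0285, 0.186]
tool_rot: [-0.024, 1.569, 0.023]
ft_force: [0.2, 1.2, 0.6]
grip_width: 0.196
t 11.0167 p [ 0.569  -0.0287  0.1863] x [ 0.0021 -0.0003 -1.    ] z [0.9996 0.0296 0.0021] f [-0.5297 -0.3938  0.1018] w 0.19967292764469116 q [ 0.7806  0.2634 -0.9045  1.656   0.2132  1.3238 -0.1296]
225 [(559.7, -17.8, 109.8), (563.3, -17.7, 109.6), (566.1, -17.5, 110.2), (568.9, -17.5, 109.6), (571.8, -17.4, 110.0), (575.3, -17.0, 111.2)]
228 [(559.8, -19.7, 111.0), (563.3, -20.0, 109.1), (566.2, -19.6, 110.6), (569.0, -19.5, 110.5), (571.9, -19.6, 109.8), (575.4, -19.4, 110.1)]
231 [(559.8, -22.0, 110.2), (563.4, -22.0, 109.8), (566.2, -22.0, 109.4), (569.1, -22.1, 108.9), (571.9, -21.7, 110.2), (575.5, -21.3, 111.3)]
234 [(559.8, -24.3, 110.0), (563.2, -29.1, 89.8), (566.3, -29.0, 90.2), (569.3, -28.8, 90.4), (572.0, -24.0, 109.9), (575.5, -23.4, 111.6)]
237 [(559.9, -26.4, 110.4), (563.2, -31.5, 89.8), (566.3, -31.4, 90.0), (569.4, -31.2, 90.3), (572.3, -28.6, 100.4), (575.6, -25.7, 111.4)]
240 [(559.9, -28.8, 109.9), (563.4, -32.2, 96.6), (566.4, -33.2, 9
[... 946 characters left out ...]
44.4, 110.4), (564.5, -26.6, 165.1), (566.8, -24.5, 171.4), (569.0, -24.3, 171.9), (571.3, -25.0, 169.5), (576.3, -44.2, 109.7)]
264 [(560.3, -47.1, 109.4), (564.9, -17.5, 198.0), (566.8, -17.1, 198.8), (568.7, -17.1, 198.8), (570.6, -17.0, 198.8), (573.2, -17.9, 195.9)]
267 [(562.6, -18.5, 199.6), (564.9, -18.1, 200.6), (566.8, -17.9, 201.1), (568.7, -17.7, 201.4), (570.6, -17.7, 201.4), (573.0, -17.7, 201.0)]
270 [(562.6, -20.0, 199.7), (565.0, -19.6, 200.5), (566.9, -19.7, 200.3), (568.8, -19.5, 200.7), (570.7, -19.3, 201.1), (573.1, -19.4, 200.4)]
273 [(562.7, -20.8, 201.7), (565.0, -21.0, 200.9), (566.9, -20.6, 201.8), (568.8, -19.8, 204.1), (570.7, -20.0, 203.2), (573.2, -21.3, 199.4)]
```

View pics/w11.png

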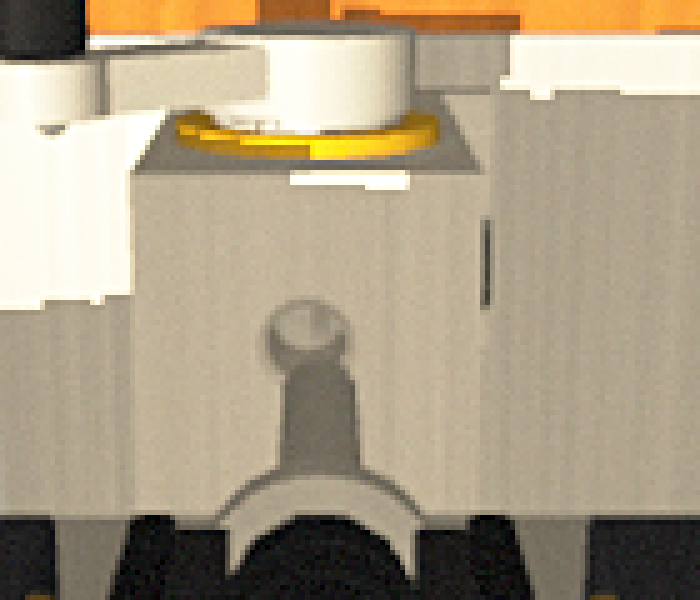

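```bash
python3 -m creep '[{"linear":[0.005,0.001,-0.0017],"twist":[0,0,0],"fingers":1},{"linear":[0.01,0.001,-0.0017],"twist":[0,0,0],"fingers":1},{"linear":[0.013,0.001,-0.0017],"twist":[0,0,0],"fingers":1},{"linear":[0.013,0.001,-0.0017],"twist":[0,0,0],"fingers":1},{"linear":[0.013,0.001,-0.0017],"twist":[0,0,0],"fingers":1}]' 25
python3 - <<'E'
from h import *
im,d,P=cloud('wrist'); save('w12',cv2.resize(im[190:270,280:370],None,fx=7,fy=7,interpolation=cv2.INTER_NEAREST))
st()
for v in range(231,264,3): print(v,[tuple((P[v,u]*1e3).round(1).tolist()) for u in (311,316,320,324,328,333)])
E
```

```text
time: 11.43
position: [0.5663, -0.0286, 0.1716]
tool_rot: [-0.023, 1.571, 0.022]
ft_force: [0.2, 0.1, -0.2]
grip_width: 0.198
t 11.4833 p [ 0.5665 -0.0285  0.1718] x [-0.0001  0.     -1.    ] z [ 0.9996  0.0285 -0.0001] f [-0.6947 -0.2635 -0.8147] w 0.19780611872217319 q [ 0.7792  0.2702 -0.9019  1.6794  0.2191  1.2986 -0.136 ]
231 [(557.5, -18.4, 110.4), (560.9, -18.1, 111.1), (563.5, -18.5, 109.2), (566.2, -17.9, 111.5), (568.9, -18.0, 110.6), (nan, nan, nan)]
234 [(557.5, -20.4, 110.6), (560.9, -20.4, 110.1), (563.6, -20.3, 110.5), (566.3, -20.2, 110.6), (569.0, -20.1, 110.7), (572.4, -20.1, 110.1)]
237 [(557.6, -22.6, 110.2), (561.0, -22.6, 109.9), (563.7, -23.0, 108.1), (566.5, -27.6, 89.4), (569.5, -27.6, 89.2), (572.5, -22.5, 108.9)]
240 [(557.7, -24.4, 111.3), (561.0, -24.7, 109.9), (563.7, -29.3, 92.0), (566.6, -29.5, 90.9), (569.5, -29.7, 89.7), (572.5, -24.3, 110.1)]
243 [(557.7, -26.7, 110.7), (561.0, -27.4, 107.7), (563.8, -24.5, 118.0), (566.4, -23.9, 120.2), (569.6, -31.8, 90.5), (572.7, -27.0, 108.0)]
246 [(557.7, -28.7, 110.9), (561.1, -29.2, 108.9), (563.9, -24.7, 124.8), (566.4, -24.4, 125.5), (569.0, -25.2, 122.4), (572.7, -28.8, 109.2)]
249 [(557.8, -30.7, 111.4), (561.3, -27.3, 123.0), (563.9, -24.6, 132.1), (566.4, -24.1, 133.3), (568.9, -24.9, 130.5), (572.7, -30.3, 111.3)]
252 [(557.8, -33.2, 110.0), (561.5, -26.9, 131.1), (564.0, -24.4, 139.1), (566.4, -24.0, 140.1), (568.9, -24.8, 137.5), (572.8, -32.9, 109.6)]
255 [(557.8, -35.2, 110.7), (561.6, -26.6, 138.2), (564.1, -24.3, 145.5), (566.4, -23.8, 147.0), (568.8, -25.1, 142.7), (572.9, -34.7, 110.7)]
258 [(557.9, -37.2, 110.9), (561.8, -26.6, 144.4), (564.1, -24.4, 151.2), (566.4, -24.0, 152.2), (568.7, -24.6, 150.2), (573.0, -37.2, 109.8)]
261 [(557.9, -39.5, 110.6), (561.9, -26.3, 151.1), (564.2, -24.5, 156.5), (566.4, -24.0, 157.9), (568.7, -24.8, 155.2), (573.0, -38.9, 111.0)]
```

View pics/w12.png

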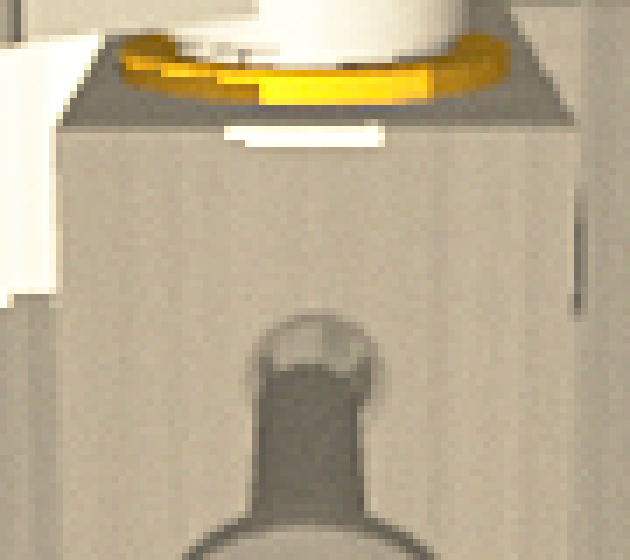

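```bash
python3 -m creep '[{"linear":[0.002,0.001,0.0006],"twist":[0,0,0],"fingers":1},{"linear":[0.005,0.001,0.0006],"twist":[0,0,0],"fingers":1},{"linear":[0.008,0.001,0.0006],"twist":[0,0,0],"fingers":1},{"linear":[0.01,0.001,0.0006],"twist":[0,0,0],"fingers":1},{"linear":[0.01,0.001,0.0006],"twist":[0,0,0],"fingers":1}]' 25
python3 - <<'E'
from h import *
im,d,P=cloud('wrist'); save('w13',cv2.resize(im[190:270,280:370],None,fx=7,fy=7,interpolation=cv2.INTER_NEAREST))
st()
E
```

```text
time: 11.9
position: [0.5666, -0.0275, 0.1612]
tool_rot: [-0.022, 1.572, 0.023]
ft_force: [-0.3, 0.4, -0.6]
grip_width: 0.194
t 11.95 p [ 0.5668 -0.0275  0.1615] x [-0.0007  0.0001 -1.    ] z [ 0.9996  0.0286 -0.0007] f [ 0.4377  0.3031 -0.1887] w 0.2000867895779233 q [ 0.7733  0.2802 -0.8994  1.6916  0.2277  1.2809 -0.1443]
```

View pics/w13.png

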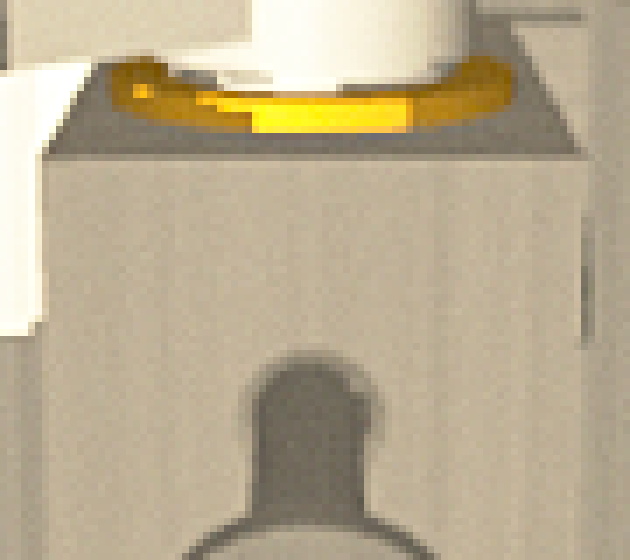

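The tip has entered the hole, centred with no side force. Continuing down.

```bash
python3 -m creep '[{"linear":[0.002,0,0.0003],"twist":[0,0,0],"fingers":1},{"linear":[0.004,0,0.0003],"twist":[0,0,0],"fingers":1},{"linear":[0.006,0,0.0003],"twist":[0,0,0],"fingers":1},{"linear":[0.008,0,0.0003],"twist":[0,0,0],"fingers":1},{"linear":[0.008,0,0.0003],"twist":[0,0,0],"fingers":1}]' 25
python3 - <<'E'
from h import *
im,d,P=cloud('wrist'); save('w14',cv2.resize(im[190:290,280:370],None,fx=6,fy=6,interpolation=cv2.INTER_NEAREST))
st()
E
```

```text
time: 12.37
position: [0.567, -0.0275, 0.1533]
tool_rot: [-0.023, 1.571, 0.023]
ft_force: [0.8, -0.4, 0.4]
grip_width: 0.196
t 12.4167 p [ 0.5671 -0.0275  0.1536] x [-0.0005 -0.     -1.    ] z [ 0.9996  0.0287 -0.0005] f [-0.8914  0.1049 -0.2913] w 0.19952931510203345 q [ 0.7698  0.2877 -0.897   1.7008  0.2345  1.2667 -0.1494]
```

View pics/w14.png

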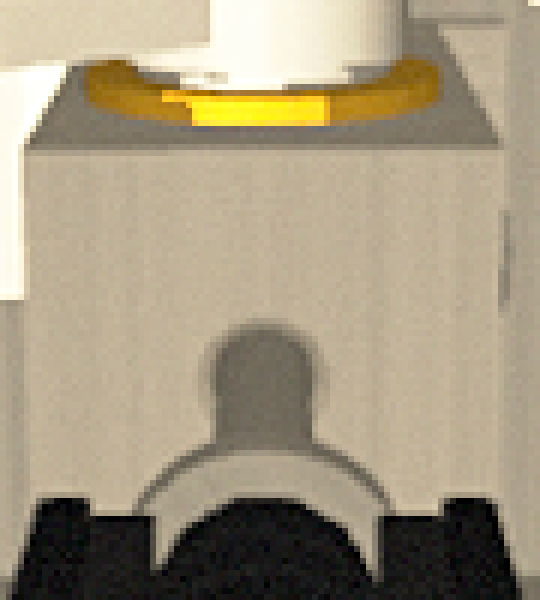

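```bash
python3 -m creep '[{"linear":[0.001,0,0],"twist":[0,0,0],"fingers":1},{"linear":[0.002,0,0],"twist":[0,0,0],"fingers":1},{"linear":[0.002,0,0],"twist":[0,0,0],"fingers":0.2},{"linear":[0.002,0,0],"twist":[0,0,0],"fingers":0.2},{"linear":[0.002,0,0],"twist":[0,0,0],"fingers":0.2},{"linear":[0.002,0,0],"twist":[0,0,0],"fingers":0.2},{"linear":[0.002,0,0],"twist":[0,0,0],"fingers":0.2},{"linear":[0.002,0,0],"twist":[0,0,0],"fingers":0.2}]' 25
python3 - <<'E'
from h import *
im,d,P=cloud('wrist'); save('w15',im)
st()
E
```

```text
time: 13.08
position: [0.5674, -0.0275, 0.1519]
tool_rot: [-0.023, 1.571, 0.022]
ft_force: [-0.3, 0.9, -1.0]
grip_width: 0.394
t 13.1333 p [ 0.5674 -0.0275  0.1519] x [ 0.0001 -0.0001 -1.    ] z [0.9996 0.0287 0.0001] f [-0.3426 -0.0143 -0.0886] w 0.3955923392264842 q [ 0.7691  0.2892 -0.8965  1.7028  0.2361  1.2632 -0.1506]
```

View pics/w15.png

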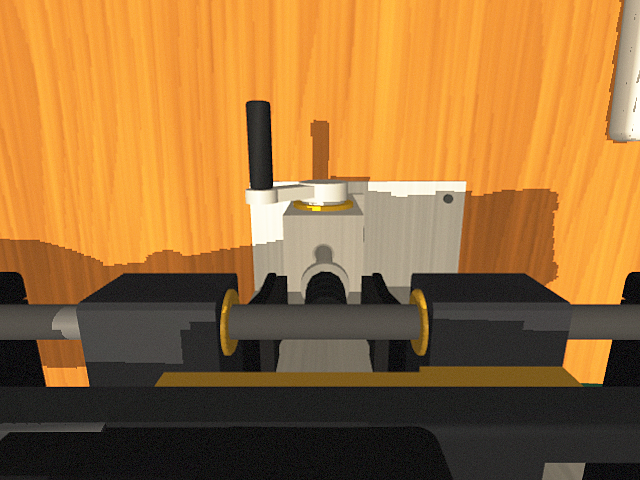

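Released: the pin stands at (325,285). I'll rise, move off toward the handle side and look.

```bash
python3 -m creep '[{"linear":[-0.02,0,0],"twist":[0,0,0],"fingers":0.2},{"linear":[-0.05,0,0],"twist":[0,0,0],"fingers":0.2},{"linear":[-0.08,0,0],"twist":[0,0,0],"fingers":0.6},{"linear":[-0.08,0.03,-0.03],"twist":[0,0,0],"fingers":1},{"linear":[-0.08,0.06,-0.06],"twist":[0,0,0],"fingers":1},{"linear":[-0.08,0.078,-0.08],"twist":[0,0,0],"fingers":1},{"linear":[-0.08,0.078,-0.085],"twist":[0,0,0],"fingers":1},{"linear":[-0.08,0.078,-0.085],"twist":[0,0,0],"fingers":1}]' 25
python3 - <<'E'
from h import *
st()
im,d,P=cloud('wrist'); save('w16',im)
im2,d,P2=cloud('scene'); save('s16',cv2.resize(im2[180:330,240:400],None,fx=4,fy=4,interpolation=cv2.INTER_CUBIC))
im3,d,P3=cloud('top')
for n,Q in(('s',P2),('t',P3),('w',P)):
    m=(abs(Q[...,0]-.567)<.02)&(abs(Q[...,1]+.0275)<.02)&(Q[...,2]>.14)&(Q[...,2]<.22); q=Q[m]
    if len(q): print(n,len(q),np.median(q,0),q.max(0))
for c in('top','scene'):
    print([(x['conf'],x['centre']) for x in nets.place_of(c,'pin')[:2]],[(x['conf'],x['centre']) for x in nets.place_of(c,'crank_handle')[:2]])
E
```

```text
time: 13.8
position: [0.4791, 0.0489, 0.2323]
tool_rot: [-0.027, 1.57, 0.021]
ft_force: [1.7, -0.6, -0.7]
grip_width: 0.046
t 13.8 p [0.4791 0.0489 0.2323] x [ 0.0011 -0.0037 -1.    ] z [0.9995 0.031  0.0009] f [ 1.6653 -0.6228 -0.6713] w 0.046486343566724805 q [ 0.8432 -0.0367 -0.9662  1.7814 -0.0269  1.3805 -0.0867]
s 90 [ 0.5733 -0.0291  0.1846] [ 0.5809 -0.0126  0.2044]
t 103 [ 0.5639 -0.0257  0.1928] [ 0.5756 -0.0155  0.2008]
[(0.41, [0.5643, -0.0231, 0.089])] [(0.43, [0.6003, -0.1887, 0.0015])]
[(0.5, [0.5678, -0.0309, 0.0893]), (0.38, [0.5672, -0.0248, 0.0705])] [(0.44, [0.5281, 0.0407, 0.1037]), (0.2, [0.3115, 0.2284, -0.0018])]
```

View pics/s16.png

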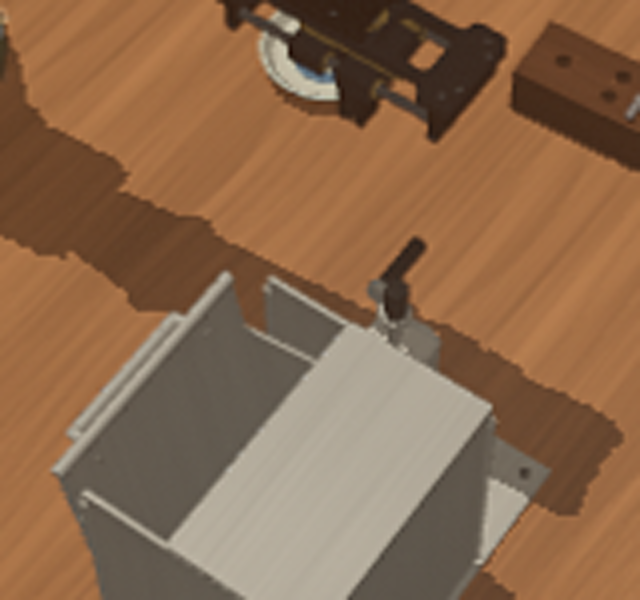

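View pics/w16.png

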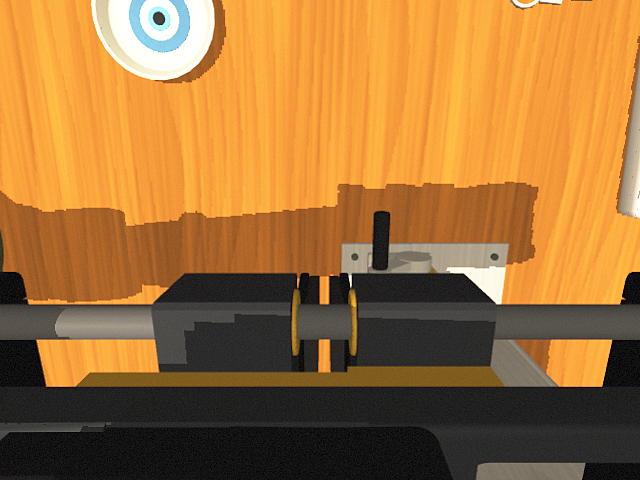

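Run:
```python
from h import *
im,d,P=cloud('wrist'); st()
for v in range(212,268,8): 
    dark=[u for u in range(368,396) if im[v,u].max()<70]
    q=P[v,dark]; q=q[q[:,2]>.08]
    if len(q): print(v,dark[0],dark[-1],q.min(0),q.max(0),np.median(q,0))
```

```text
t 14.2 p [0.4805 0.0477 0.2316] x [-0.0007  0.0014 -1.    ] z [ 0.9996  0.0278 -0.0006] f [-0.0371 -0.3901  0.0178] w 0.005269751057120387 q [ 0.8435 -0.0299 -0.9638  1.779  -0.0265  1.3802 -0.0872]
212 373 387 [0.5206 0.0615 0.1109] [0.5322 0.0624 0.1147] [0.5264 0.0621 0.1134]
220 372 387 [0.5203 0.0548 0.1108] [0.5323 0.056  0.1161] [0.5257 0.0557 0.1149]
228 372 387 [0.5208 0.0478 0.1102] [0.5331 0.0495 0.1165] [0.5261 0.049  0.1141]
236 372 387 [0.5209 0.0413 0.1114] [0.5336 0.0426 0.1162] [0.5266 0.0422 0.1149]
244 372 386 [0.5214 0.0344 0.1117] [0.5331 0.0358 0.1168] [0.5267 0.0353 0.1145]
252 372 386 [0.5218 0.0273 0.1116] [0.5337 0.0289 0.1162] [0.5271 0.0285 0.1146]
260 371 386 [0.5214 0.0201 0.1106] [0.5344 0.0219 0.1162] [0.5272 0.0215 0.115 ]
```

The handle axis measures x≈0.527, z≈0.1095, a lean of about 0.86 rad, with the black rod at (380,240). The pin stands on the axle with its tip at z≈0.089. I'll lower the closed fingers on the front side of the handle.

```bash
python3 -m creep '[{"linear":[0.04,0,0.009],"twist":[0,0,0],"fingers":1},{"linear":[0.08,0,0.009],"twist":[0,0,0],"fingers":1},{"linear":[0.12,0,0.009],"twist":[0,0,0],"fingers":1},{"linear":[0.145,0,0.009],"twist":[0,0,0],"fingers":1},{"linear":[0.153,0,0.009],"twist":[0,0,0],"fingers":1},{"linear":[0.153,0,0.009],"twist":[0,0,0],"fingers":1},{"linear":[0.153,0,0.009],"twist":[0,0,0],"fingers":1}]' 25
cat > pin.py <<'E'
from h import *
s=readout.get_state(); print('t',round(s['time'],2),'p',s['position'],'f',s['ft_force'].round(1))
for c in('top','scene'):
    im,d,Q=cloud(c)
    m=(abs(Q[...,0]-.567)<.016)&(abs(Q[...,1]+.0275)<.016)&(Q[...,2]>.12)&(Q[...,2]<.22); q=Q[m]
    print(c,len(q),'ztop',np.sort(q[:,2])[-8:].round(3) if len(q)>8 else None)
    m=(Q[...,1]>.016)&(Q[...,1]<.034)&(abs(Q[...,0]-.56)<.06)&(Q[...,2]>.095)&(Q[...,2]<.14)&(im.max(-1)<75); q=Q[m]
    if len(q)>4: print('  handle',len(q),np.median(q,0),'zmax',q[:,2].max())
E
python3 pin.py
python3 - <<'E'
from h import *
im,d,P=cloud('wrist'); save('w17',im)
im,d,P=cloud('scene'); save('s17',cv2.resize(im[180:330,240:400],None,fx=4,fy=4,interpolation=cv2.INTER_CUBIC))
E
```

```text
time: 14.78
position: [0.49, 0.0487, 0.0797]
tool_rot: [-0.022, 1.57, 0.023]
ft_force: [1.1, -0.2, 0.4]
grip_width: 0.007
t 14.78 p [0.49   0.0487 0.0797] f [ 1.1 -0.2  0.4]
top 106 ztop [0.199 0.199 0.199 0.2   0.2   0.2   0.201 0.202]
scene 97 ztop [0.2   0.2   0.2   0.2   0.2   0.201 0.203 0.204]
  handle 14 [0.5313 0.0271 0.1157] zmax 0.11879217713296808
```

View pics/w17.png

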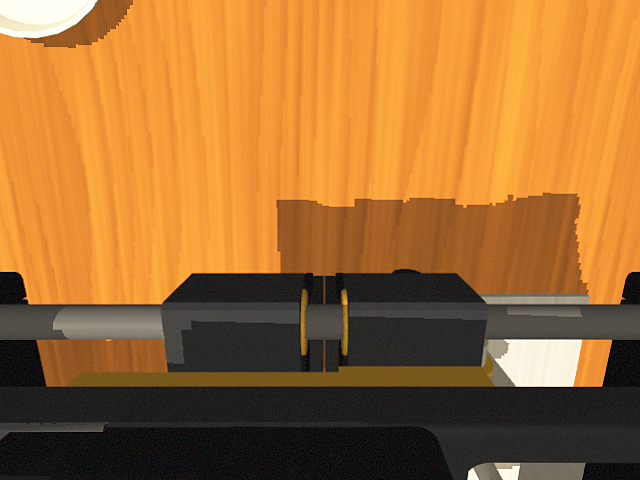

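View pics/s17.png

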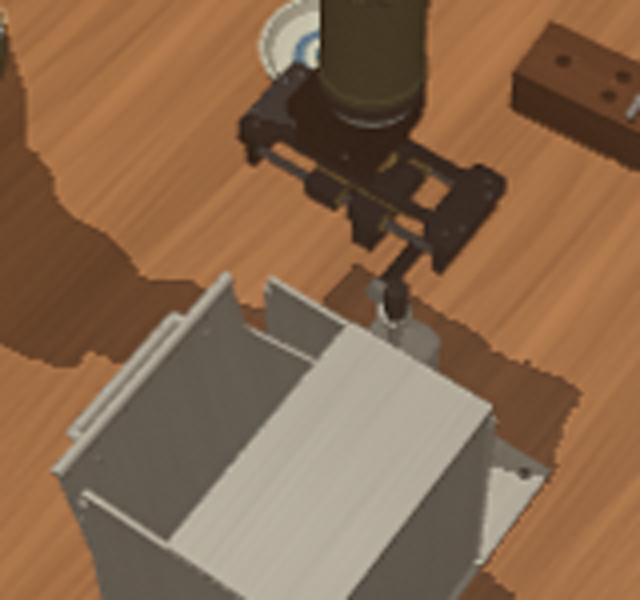

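```bash
python3 -m creep '[{"linear":[0.001,0,0.01],"twist":[0,0,0],"fingers":1},{"linear":[0.001,0,0.02],"twist":[0,0,0],"fingers":1},{"linear":[-0.001,0,0.024],"twist":[0,0,0],"fingers":1},{"linear":[-0.003,0,0.028],"twist":[0,0,0],"fingers":1},{"linear":[-0.006,0,0.032],"twist":[0,0,0],"fingers":1},{"linear":[-0.008,0,0.036],"twist":[0,0,0],"fingers":1},{"linear":[-0.01,0,0.039],"twist":[0,0,0],"fingers":1},{"linear":[-0.01,0,0.039],"twist":[0,0,0],"fingers":1}]' 25
python3 pin.py
```

```text
time: 15.65
position: [0.5284, 0.0496, 0.0901]
tool_rot: [-0.023, 1.57, 0.022]
ft_force: [-2.7, -0.2, 2.6]
grip_width: 0.009
t 15.65 p [0.5284 0.0496 0.0901] f [-2.7 -0.2  2.6]
top 49 ztop [0.198 0.199 0.199 0.199 0.199 0.199 0.2   0.2  ]
scene 104 ztop [0.2   0.2   0.2   0.201 0.201 0.202 0.203 0.204]
  handle 16 [0.5472 0.026  0.1275] zmax 0.13130420940982002
```

The handle follows at about 2.7 N. From here I'll take small steps, checking the pin's height each time.

```bash
python3 -m creep '[{"linear":[-0.0005,0,0.001],"twist":[0,0,0],"fingers":1},{"linear":[-0.001,0,0.0025],"twist":[0,0,0],"fingers":1}]'; python3 pin.py
python3 -m creep '[{"linear":[-0.0005,0,0.001],"twist":[0,0,0],"fingers":1},{"linear":[-0.001,0,0.0025],"twist":[0,0,0],"fingers":1}]'; python3 pin.py
```

```text
time: 15.92
position: [0.5303, 0.0495, 0.09]
tool_rot: [-0.023, 1.571, 0.022]
ft_force: [-2.1, 0.2, 2.2]
grip_width: 0.006
t 15.92 p [0.5303 0.0495 0.09  ] f [-2.1  0.2  2.2]
top 40 ztop [0.198 0.198 0.198 0.198 0.199 0.199 0.199 0.201]
scene 104 ztop [0.198 0.198 0.199 0.2   0.2   0.2   0.201 0.202]
  handle 16 [0.5492 0.0241 0.1295] zmax 0.13641106952517124
time: 16.18
position: [0.533, 0.0495, 0.0908]
tool_rot: [-0.023, 1.571, 0.022]
ft_force: [-1.9, 0.0, 1.9]
grip_width: 0.002
t 16.18 p [0.533  0.0495 0.0908] f [-1.9  0.   1.9]
top 36 ztop [0.198 0.198 0.198 0.198 0.198 0.198 0.2   0.2  ]
scene 103 ztop [0.198 0.199 0.199 0.199 0.2   0.2   0.201 0.201]
  handle 19 [0.5532 0.0256 0.1326] zmax 0.13669377739190347
```

```bash
python3 -m creep '[{"linear":[-0.0005,0,0.001],"twist":[0,0,0],"fingers":1},{"linear":[-0.001,0,0.0025],"twist":[0,0,0],"fingers":1}]'; python3 pin.py
```

```text
time: 16.45
position: [0.5356, 0.0496, 0.0918]
tool_rot: [-0.023, 1.571, 0.022]
ft_force: [-2.2, 0.7, 1.6]
grip_width: 0.008
t 16.45 p [0.5356 0.0496 0.0918] f [-2.2  0.7  1.6]
top 29 ztop [0.196 0.197 0.197 0.197 0.198 0.199 0.199 0.2  ]
scene 99 ztop [0.198 0.198 0.198 0.199 0.199 0.199 0.2   0.201]
  handle 19 [0.5554 0.027  0.1287] zmax 0.13532740633370266
```

```bash
python3 -m creep '[{"linear":[-0.0004,0,0.001],"twist":[0,0,0],"fingers":1},{"linear":[-0.0008,0,0.002],"twist":[0,0,0],"fingers":1}]'; python3 pin.py
```

```text
time: 16.72
position: [0.5377, 0.0497, 0.0926]
tool_rot: [-0.023, 1.571, 0.023]
ft_force: [0.1, 0.1, 0.4]
grip_width: 0.006
t 16.72 p [0.5377 0.0497 0.0926] f [0.1 0.1 0.4]
top 37 ztop [0.195 0.195 0.195 0.196 0.196 0.197 0.197 0.2  ]
scene 85 ztop [0.196 0.196 0.196 0.198 0.199 0.199 0.201 0.202]
  handle 18 [0.558  0.0262 0.132 ] zmax 0.13845673923803825
```

```bash
python3 -m creep '[{"linear":[-0.0004,0,0.001],"twist":[0,0,0],"fingers":1},{"linear":[-0.0008,0,0.002],"twist":[0,0,0],"fingers":1}]'; python3 pin.py
```

```text
time: 16.98
position: [0.5396, 0.0497, 0.0933]
tool_rot: [-0.023, 1.571, 0.022]
ft_force: [-0.8, 0.7, -0.1]
grip_width: 0.005
t 16.98 p [0.5396 0.0497 0.0933] f [-0.8  0.7 -0.1]
top 41 ztop [0.193 0.193 0.194 0.194 0.195 0.195 0.195 0.196]
scene 88 ztop [0.193 0.194 0.194 0.195 0.196 0.196 0.197 0.198]
  handle 16 [0.5602 0.0238 0.1319] zmax 0.13699705963043374
```

```bash
python3 -m creep '[{"linear":[-0.0003,0,0.001],"twist":[0,0,0],"fingers":1},{"linear":[-0.0006,0,0.002],"twist":[0,0,0],"fingers":1}]'; python3 pin.py
```

```text
time: 17.25
position: [0.5416, 0.0498, 0.094]
tool_rot: [-0.023, 1.571, 0.022]
ft_force: [-0.9, -0.1, -1.0]
grip_width: 0.004
t 17.25 p [0.5416 0.0498 0.094 ] f [-0.9 -0.1 -1. ]
top 28 ztop [0.192 0.192 0.193 0.194 0.194 0.195 0.195 0.195]
scene 89 ztop [0.193 0.193 0.193 0.193 0.193 0.194 0.194 0.198]
  handle 17 [0.5614 0.0261 0.1315] zmax 0.13531429118712546
```

The pin is starting to sink, from 0.200 to 0.194, with the tip taper entering the cross-hole. I'll go to finer steps.

```bash
python3 -m creep '[{"linear":[-0.0002,0,0.0007],"twist":[0,0,0],"fingers":1},{"linear":[-0.0004,0,0.0013],"twist":[0,0,0],"fingers":1}]'; python3 pin.py
```

```text
time: 17.52
position: [0.5429, 0.0499, 0.0944]
tool_rot: [-0.023, 1.571, 0.022]
ft_force: [-0.7, -0.4, -0.9]
grip_width: 0.007
t 17.52 p [0.5429 0.0499 0.0944] f [-0.7 -0.4 -0.9]
top 22 ztop [0.19  0.19  0.19  0.191 0.192 0.192 0.195 0.195]
scene 90 ztop [0.192 0.192 0.193 0.193 0.194 0.194 0.195 0.196]
  handle 17 [0.5629 0.0253 0.1323] zmax 0.13874227567388098
```

```bash
python3 -m creep '[{"linear":[-0.0002,0,0.0007],"twist":[0,0,0],"fingers":1},{"linear":[-0.0004,0,0.0013],"twist":[0,0,0],"fingers":1}]'; python3 pin.py
```

```text
time: 17.78
position: [0.5442, 0.0499, 0.0948]
tool_rot: [-0.023, 1.571, 0.022]
ft_force: [-1.6, 0.2, -1.3]
grip_width: 0.006
t 17.78 p [0.5442 0.0499 0.0948] f [-1.6  0.2 -1.3]
top 13 ztop [0.185 0.186 0.187 0.187 0.188 0.188 0.189 0.189]
scene 80 ztop [0.179 0.179 0.179 0.179 0.18  0.181 0.181 0.182]
  handle 17 [0.5649 0.0258 0.1336] zmax 0.1378695495878226
```

```bash
python3 pin.py; python3 pin.py
```

```text
t 17.88 p [0.5444 0.0499 0.0949] f [-0.7 -0.1 -1.1]
top 0 ztop None
scene 82 ztop [0.176 0.177 0.177 0.177 0.178 0.179 0.18  0.187]
  handle 17 [0.5643 0.0254 0.1322] zmax 0.13825563928641427
t 17.98 p [0.5444 0.0499 0.0949] f [-0.5 -1.1 -0.2]
top 0 ztop None
scene 81 ztop [0.178 0.179 0.179 0.18  0.18  0.181 0.181 0.181]
  handle 16 [0.5641 0.0269 0.1321] zmax 0.1373086313222882
```

The pin caught and dropped about 20 mm, then stopped partway because the cross-hole is still slightly tilted. I'll nudge gently further while watching the force.

```bash
python3 -m creep '[{"linear":[0,0,0.0005],"twist":[0,0,0],"fingers":1},{"linear":[-0.0002,0,0.001],"twist":[0,0,0],"fingers":1}]'; python3 pin.py
```

```text
time: 18.25
position: [0.5452, 0.0499, 0.0951]
tool_rot: [-0.023, 1.571, 0.022]
ft_force: [-1.0, -0.1, 0.6]
grip_width: 0.005
t 18.25 p [0.5452 0.0499 0.0951] f [-1.  -0.1  0.6]
top 0 ztop None
scene 83 ztop [0.175 0.175 0.176 0.176 0.176 0.177 0.177 0.18 ]
  handle 16 [0.5643 0.0259 0.1332] zmax 0.13912404679022172
```

```bash
python3 -m creep '[{"linear":[0,0,0.0005],"twist":[0,0,0],"fingers":1},{"linear":[-0.0002,0,0.001],"twist":[0,0,0],"fingers":1}]'; python3 pin.py
```

```text
time: 18.52
position: [0.5462, 0.0499, 0.0953]
tool_rot: [-0.023, 1.571, 0.022]
ft_force: [0.1, -1.0, -1.0]
grip_width: 0.003
t 18.52 p [0.5462 0.0499 0.0953] f [ 0.1 -1.  -1. ]
top 0 ztop None
scene 79 ztop [0.171 0.171 0.171 0.173 0.174 0.174 0.175 0.176]
  handle 17 [0.5664 0.028  0.132 ] zmax 0.13656404676632805
```

```bash
python3 -m creep '[{"linear":[0,0,0.0005],"twist":[0,0,0],"fingers":1},{"linear":[0,0,0.001],"twist":[0,0,0],"fingers":1}]'; python3 pin.py
```

```text
time: 18.78
position: [0.5473, 0.05, 0.0953]
tool_rot: [-0.023, 1.571, 0.022]
ft_force: [-0.8, -0.1, 0.9]
grip_width: 0.003
t 18.78 p [0.5473 0.05   0.0953] f [-0.8 -0.1  0.9]
top 0 ztop None
scene 66 ztop [0.161 0.161 0.162 0.163 0.164 0.164 0.165 0.167]
  handle 16 [0.5669 0.0273 0.1328] zmax 0.13731900928444807
```

```bash
python3 -m creep '[{"linear":[0,0,0.0005],"twist":[0,0,0],"fingers":1},{"linear":[0,0,0.001],"twist":[0,0,0],"fingers":1}]'; python3 pin.py
```

```text
time: 19.05
position: [0.5482, 0.0501, 0.0953]
tool_rot: [-0.023, 1.571, 0.023]
ft_force: [-1.5, -0.5, 0.9]
grip_width: 0.006
t 19.05 p [0.5482 0.0501 0.0953] f [-1.5 -0.5  0.9]
top 0 ztop None
scene 67 ztop [0.16  0.16  0.161 0.161 0.161 0.163 0.163 0.163]
  handle 17 [0.5672 0.0275 0.1316] zmax 0.13666454317946997
```

```bash
python3 -m creep '[{"linear":[0,0,0.0005],"twist":[0,0,0],"fingers":1},{"linear":[0,0,0.001],"twist":[0,0,0],"fingers":1}]'; python3 pin.py
```

```text
time: 19.32
position: [0.5492, 0.0501, 0.0952]
tool_rot: [-0.023, 1.571, 0.023]
ft_force: [-1.6, 0.7, 1.2]
grip_width: 0.007
t 19.32 p [0.5492 0.0501 0.0952] f [-1.6  0.7  1.2]
top 0 ztop None
scene 60 ztop [0.16  0.16  0.161 0.161 0.161 0.161 0.163 0.165]
  handle 20 [0.5679 0.0281 0.1319] zmax 0.13918547911479395
```

The pin is down at the spring ball (head top ≈0.157, 10 mm short of home) and the force stayed at or below about 2 N. I'll back off, rise and go above the pin.

```bash
python3 -m creep '[{"linear":[0,0,-0.01],"twist":[0,0,0],"fingers":1},{"linear":[-0.01,0,-0.02],"twist":[0,0,0],"fingers":1},{"linear":[-0.05,0,-0.02],"twist":[0,0,0],"fingers":1},{"linear":[-0.09,0,-0.02],"twist":[0,0,0],"fingers":1},{"linear":[-0.12,-0.02,-0.01],"twist":[0,0,0],"fingers":1},{"linear":[-0.12,-0.05,0.01],"twist":[0,0,0],"fingers":1},{"linear":[-0.12,-0.078,0.016],"twist":[0,0,0],"fingers":1},{"linear":[-0.12,-0.078,0.016],"twist":[0,0,0],"fingers":1}]'
python3 -m creep '[{"linear":[0,0,0],"twist":[0,0,0],"fingers":1},{"linear":[0,0,0],"twist":[0,0,0],"fingers":1}]'
python3 - <<'E'
from h import *
st()
im,d,P=cloud('wrist'); save('w20',im)
m=(abs(P[...,0]-.567)<.02)&(abs(P[...,1]+.0275)<.025)&(P[...,2]>.15)&(P[...,2]<.168); q=P[m];
if len(q): print(len(q),np.median(q,0),q.min(0),q.max(0))
im,d,P=cloud('scene'); save('s20',cv2.resize(im[180:330,240:400],None,fx=4,fy=4,interpolation=cv2.INTER_CUBIC))
E
```

```text
time: 20.08
position: [0.5688, -0.0356, 0.2152]
tool_rot: [-0.018, 1.57, 0.013]
ft_force: [-0.5, -1.5, -1.3]
grip_width: 0.002
time: 20.25
position: [0.5668, -0.0265, 0.215]
tool_rot: [-0.022, 1.571, 0.023]
ft_force: [-1.3, 0.8, -0.9]
grip_width: 0.003
t 20.25 p [ 0.5668 -0.0265  0.215 ] x [-0.0005  0.0008 -1.    ] z [ 0.9996  0.0291 -0.0005] f [-1.3017  0.7974 -0.8503] w 0.002706744371104323 q [ 0.8101  0.2486 -0.9412  1.6175  0.2032  1.38   -0.1262]
574 [ 0.5679 -0.0238  0.1569] [ 0.5592 -0.0335  0.15  ] [ 0.5771 -0.016   0.1591]
```

View pics/w20.png

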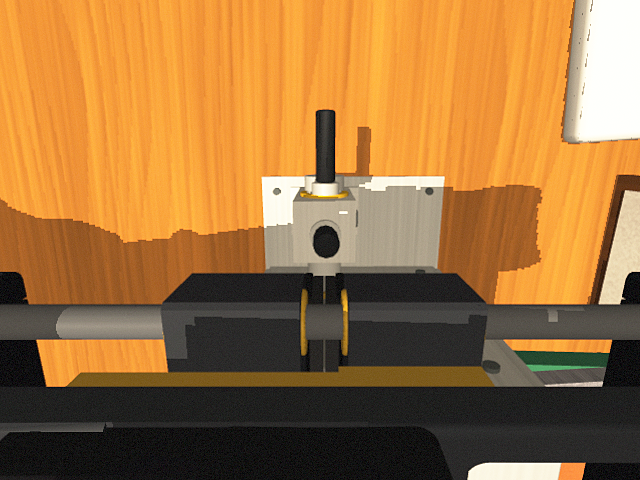

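View pics/s20.png

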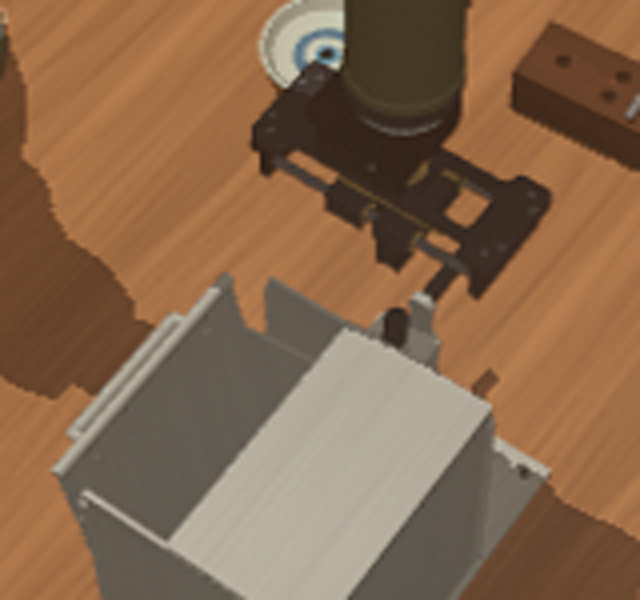

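```bash
python3 -m creep '[{"linear":[0.03,0.001,0.001],"twist":[0,0,0],"fingers":1},{"linear":[0.06,0.001,0.001],"twist":[0,0,0],"fingers":1},{"linear":[0.07,0.001,0.001],"twist":[0,0,0],"fingers":1},{"linear":[0.074,0.001,0.001],"twist":[0,0,0],"fingers":1},{"linear":[0.074,0.001,0.001],"twist":[0,0,0],"fingers":1}]'
python3 - <<'E'
from h import *
st()
E
```

```text
time: 20.77
position: [0.5679, -0.0256, 0.141]
tool_rot: [-0.023, 1.572, 0.024]
ft_force: [0.3, 0.8, 0.7]
grip_width: -0.001
t 20.7667 p [ 0.5679 -0.0256  0.141 ] x [-0.0012  0.0003 -1.    ] z [ 0.9995  0.03   -0.0012] f [0.3402 0.79   0.7312] w -0.0005010052271489253 q [ 0.7821  0.3102 -0.9214  1.7132  0.2587  1.2484 -0.1695]
```

```bash
python3 -m creep '[{"linear":[0.002,0,0],"twist":[0,0,0],"fingers":1},{"linear":[0.004,0,0],"twist":[0,0,0],"fingers":1},{"linear":[0.006,0,0],"twist":[0,0,0],"fingers":1}]'
python3 -m creep '[{"linear":[0.001,0,0],"twist":[0,0,0],"fingers":1},{"linear":[0.002,0,0],"twist":[0,0,0],"fingers":1}]'
```

```text
time: 21.02
position: [0.5694, -0.0263, 0.1365]
tool_rot: [-0.023, 1.568, 0.022]
ft_force: [0.1, 0.0, -1.2]
grip_width: 0.005
time: 21.18
position: [0.5694, -0.0266, 0.1344]
tool_rot: [-0.023, 1.568, 0.022]
ft_force: [-0.2, -0.5, 5.6]
grip_width: 0.006
```

```bash
python3 -m creep '[{"linear":[0.001,0,0],"twist":[0,0,0],"fingers":1},{"linear":[0.002,0,0],"twist":[0,0,0],"fingers":1}]'; python3 -m creep '[{"linear":[0.001,0,0],"twist":[0,0,0],"fingers":1},{"linear":[0.002,0,0],"twist":[0,0,0],"fingers":1}]'
```

```text
time: 21.35
position: [0.5695, -0.0266, 0.1325]
tool_rot: [-0.023, 1.568, 0.022]
ft_force: [0.2, -0.9, 5.1]
grip_width: 0.002
time: 21.52
position: [0.5694, -0.0266, 0.1304]
tool_rot: [-0.023, 1.569, 0.022]
ft_force: [0.3, -0.1, 5.1]
grip_width: 0.007
```

```bash
python3 -m creep '[{"linear":[0.001,0,0],"twist":[0,0,0],"fingers":1},{"linear":[0.002,0,0],"twist":[0,0,0],"fingers":1}]'; python3 -m creep '[{"linear":[0.001,0,0],"twist":[0,0,0],"fingers":1},{"linear":[0.001,0,0],"twist":[0,0,0],"fingers":1}]'
```

```text
time: 21.68
position: [0.5693, -0.0267, 0.1283]
tool_rot: [-0.023, 1.569, 0.022]
ft_force: [-0.6, -0.2, 5.8]
grip_width: 0.007
time: 21.85
position: [0.5694, -0.0268, 0.1281]
tool_rot: [-0.023, 1.569, 0.021]
ft_force: [-2.2, -1.2, 9.7]
grip_width: 0.007
```

```bash
python3 -m creep '[{"linear":[0.001,0,0],"twist":[0,0,0],"fingers":1},{"linear":[0.001,0,0],"twist":[0,0,0],"fingers":1}]'
```

```text
time: 22.02
position: [0.5695, -0.0268, 0.1281]
tool_rot: [-0.024, 1.569, 0.021]
ft_force: [-4.3, -1.0, 15.0]
grip_width: 0.005
```

```bash
python3 -m creep '[{"linear":[0.001,0,0],"twist":[0,0,0],"fingers":1},{"linear":[0.002,0,0],"twist":[0,0,0],"fingers":1},{"linear":[0.002,0,0],"twist":[0,0,0],"fingers":1}]'
python3 - <<'E'
from h import *
im,d,P=cloud('wrist'); save('w21',cv2.resize(im[180:290,260:400],None,fx=5,fy=5,interpolation=cv2.INTER_NEAREST))
for v in range(240,276,3): print(v,[tuple((P[v,u]*1e3).round(1).tolist()) for u in (305,312,320,324,328,333)])
E
```

```text
time: 22.27
position: [0.5696, -0.0268, 0.1279]
tool_rot: [-0.025, 1.569, 0.02]
ft_force: [-8.5, -1.0, 25.7]
grip_width: 0.002
240 [(558.7, -11.7, 110.0), (562.6, -11.5, 110.3), (567.0, -11.3, 110.3), (569.2, -11.4, 109.7), (571.5, -11.2, 110.1), (574.2, -11.2, 110.0)]
243 [(558.7, -13.2, 110.6), (562.6, -13.3, 110.0), (567.1, -13.0, 110.3), (569.3, -13.1, 109.9), (571.5, -12.9, 110.5), (574.3, -13.1, 109.3)]
246 [(558.8, -14.9, 110.8), (562.6, -15.1, 109.7), (567.1, -14.6, 110.8), (569.3, -14.6, 110.8), (571.6, -15.0, 109.2), (574.4, -14.7, 109.8)]
249 [(558.8, -16.8, 110.1), (562.7, -15.9, 113.0), (567.1, -15.0, 115.4), (569.3, -15.2, 114.7), (571.6, -16.1, 111.3), (574.4, -16.1, 110.9)]
252 [(558.8, -18.3, 110.9), (562.8, -17.0, 115.0), (567.2, -17.0, 114.7), (569.4, -16.7, 115.4), (571.6, -16.8, 114.7), (574.4, -17.2, 113.1)]
255 [(559.0, -18.7, 115.4), (562.8, -18.9, 114.2), (567.2, -18.4, 115.5), (569.4, -18.5, 115.0), (571.6, -18.3, 115.6), (574.4, -18.5, 114.7)]
258 [(559.1, -20.3, 115.8), (563.0, -19.4, 118.1), (567.3, -18.1, 122.0), (569.4, -18.5, 120.5), (571.6, -19.3, 117.9), (574.4, -19.9, 115.8)]
261 [(559.1, -21.9, 116.0), (563.1, -19.4, 123.5), (567.3, -18.1, 127.1), (569.4, -18.0, 127.1), (571.5, -18.5, 125.5), (574.5, -21.7, 115.5)]
264 [(559.2, -23.6, 116.3), (563.2, -19.5, 127.9), (567.4, -17.5, 133.7), (569.4, -17.8, 132.7), (571.4, -18.0, 131.7), (574.2, -20.3, 124.9)]
267 [(559.2, -25.3, 116.4), (563.4, -19.6, 132.4), (567.4, -18.4, 135.6), (569.4, -18.1, 136.4), (571.4, -18.6, 134.6), (574.0, -19.6, 131.6)]
270 [(559.6, -24.1, 124.6), (563.5, -19.4, 137.7), (567.4, -17.8, 141.7), (569.3, -17.7, 141.8), (571.2, -17.6, 141.9), (573.9, -19.9, 135.4)]
273 [(560.5, -17.8, 146.5), (563.7, -19.0, 142.9), (567.5, -17.8, 145.9), (569.3, -17.8, 145.7), (571.2, -18.4, 144.0), (573.7, -19.0, 142.1)]
```

View pics/w21.png

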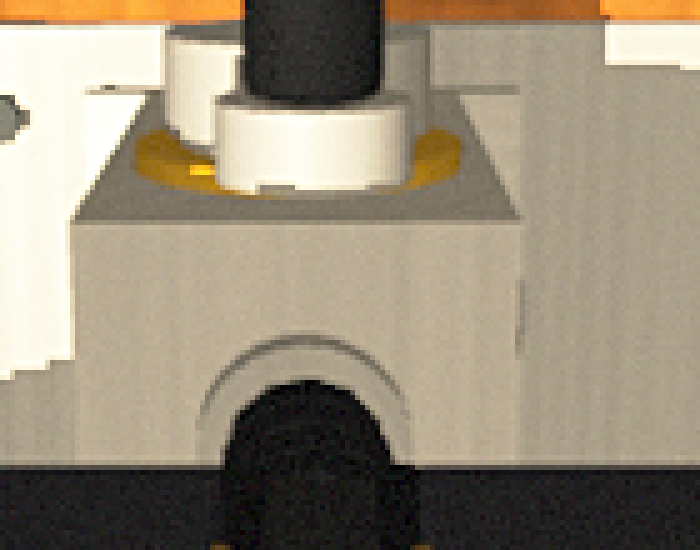

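The collar's top face is at z≈0.115 on the 0.110 pedestal, so the pin is home. I'll lift away and check.

```bash
python3 -m creep '[{"linear":[-0.004,0,0],"twist":[0,0,0],"fingers":1},{"linear":[-0.03,0,0],"twist":[0,0,0],"fingers":1},{"linear":[-0.07,0,0],"twist":[0,0,0],"fingers":1},{"linear":[-0.11,0,0],"twist":[0,0,0],"fingers":1},{"linear":[-0.15,0,0],"twist":[0,0,0],"fingers":1},{"linear":[-0.15,0,0],"twist":[0,0,0],"fingers":1},{"linear":[-0.15,0,0],"twist":[0,0,0],"fingers":1}]'
python3 - <<'E'
from h import *
st()
im,d,P=cloud('wrist'); save('w22',im)
m=(abs(P[...,0]-.567)<.02)&(abs(P[...,1]+.0275)<.02)&(P[...,2]>.135)&(P[...,2]<.17); q=P[m]
if len(q): print('head top',len(q),np.median(q,0),q.min(0),q.max(0))
m=(abs(P[...,0]-.567)<.02)&(abs(P[...,1]+.0275)<.02)&(P[...,2]>.1125)&(P[...,2]<.121); q=P[m]
if len(q): print('collar',len(q),np.median(q,0),q.min(0),q.max(0))
print([(x['conf'],x['centre']) for x in nets.place_of('wrist','pin_collar')[:2]],[(x['conf'],x['centre']) for x in nets.place_of('wrist','bore_top')[:2]])
im,d,P=cloud('scene'); save('s22',im)
E
```

```text
time: 22.9
position: [0.5698, -0.0261, 0.2757]
tool_rot: [-0.023, 1.566, 0.022]
ft_force: [-0.9, 0.4, -0.0]
grip_width: -0.001
t 22.9 p [ 0.5698 -0.0261  0.2757] x [ 0.0047 -0.0009 -1.    ] z [0.9996 0.0286 0.0047] f [-0.9335  0.365  -0.0047] w -0.0009853289426590632 q [ 0.813   0.2239 -0.9502  1.5179  0.1837  1.4888 -0.1109]
head top 362 [ 0.5665 -0.0258  0.1451] [ 0.5574 -0.0352  0.1362] [ 0.575  -0.018   0.1474]
collar 132 [ 0.5622 -0.0212  0.1134] [ 0.5539 -0.036   0.1125] [ 0.5773 -0.0155  0.1207]
[(0.67, [0.5663, -0.0243, 0.1088])] [(0.72, [0.5684, -0.022, 0.1134])]
```

View pics/w22.png

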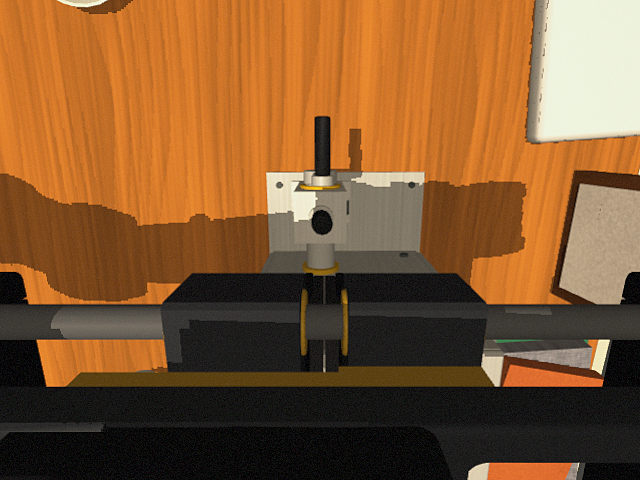

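View pics/s22.png

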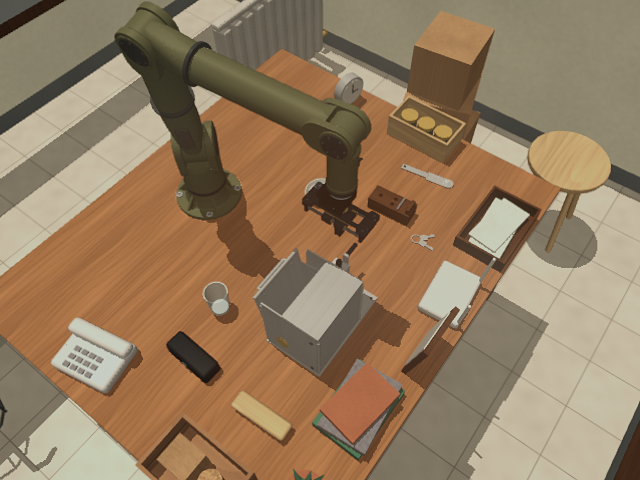

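The pin head is at (321,222), its top at z≈0.146, so the pin is home. Everything else looks unmoved and the gripper is clear at z≈0.28. I'll hand it in.

```bash
python3 -m creep '[{"linear":[0,0,0],"twist":[0,0,0],"fingers":1},{"linear":[0,0,0],"twist":[0,0,0],"fingers":1},{"linear":[0,0,0],"twist":[0,0,0],"fingers":1}]'
python3 - <<'E'
from bench import job
print(job.close_job())
E
```

```text
time: 23.35
position: [0.5681, -0.0264, 0.2725]
tool_rot: [-0.022, 1.572, 0.023]
ft_force: [-0.0, -0.2, -0.3]
grip_width: 0.009
the job is handed in; nothing more can be done
None
```

The pin is through the axle and fully home. I handed the job in at about 23 s of robot time; it reports no verdict.

**What I did:**
- **Placing the pin:** I took it out of the pen block and stood it in the pedestal hole, where it stopped on the axle with its tip at z≈0.089 m.
- **Turning the crank:** I pushed the handle over gently with closed fingers, at about 4 N or less. The pin caught, dropped about 20 mm and hung up. About 3 mm more travel at the handle let it fall to the spring ball, 10 mm short of home.
- **Pushing home:** I pushed straight down on the head. It went past the ball at about 6 N, then I pressed it to about 26 N on the seated collar. After that I lifted clear.

**Last checks:**
- **Pin height:** The collar's top face was at z≈0.115 m, on the pedestal's 0.110 m top. The head top was at z≈0.145–0.147 m; 0.147 is expected when home.
- **Pin position:** It was within about 2–3 mm of my estimates of the hole's centre. I did not measure its tilt directly.
- **Surroundings:** The other things looked unmoved in the scene picture, though the dish was partly hidden by the arm. The gripper touched nothing.

**What failed or disagreed:**
- **First grasp:** It closed above the head. The cameras showed the fingertips 20 mm behind the reported TCP, while `finger_overhang` says 11 mm ahead. I used the measured value from then on.
- **Hole position:** The estimates of the hole's centre differed by up to about 6 mm between cameras and networks. I placed the pin using the wrist camera's close view.

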